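# Cock and load the spring launcher

### The job

Make the demonstration launcher ready to fire: by its black knob, draw the sprung arm back until its pin has just clicked behind the nose of the catch, no further, ease it forward until the hair-trigger catch carries it and let go gently, without firing it. Then take the wooden ball from its stand and set it in the ring on the cocked arm. Leave everything else on the table where it is.

Things in the scene. Friction and masses are not known exactly. Their poses are not given: they have to be found in the camera images.
- launcher: Spring launcher: plywood board 240 x 250 x 18 mm clamped to the table. Origin on the table, z up; the board spans x -75..165, y -120..130 mm. A flat arm (20 wide, top 46 above the table) swings about the vertical hub at (30, -90). Along it from the hub axis: grey ring at 90, black knob at 150, steel pin at 185. The catch, a steel lever 42 to 52 high on a 58 high bracket, lies at the +y edge.
- hub (a point): point on the arm's hinge axis, on top of the board (18 mm above the table)
- swing (a joint): arm angle, rad: 0 at rest, grows as the arm is drawn back, anticlockwise from above (the knob comes towards launcher -x); at 0.8 the arm points along launcher +y; stop at 1.15. The spring drives it back to 0 with 0.5 + 0.5 x angle N m (3.3 N at the knob at rest, 6 N at the catch). Undamped: let go unhooked, it flies; even 1 mm of free run onto the catch is a snap (over 2.5 rad/s), not eased.
- knob (a point): arm's knob, upright cylinder 14 mm dia, 46 to 95 mm above the table; this point is on its axis, 78 above the table, 150 from the hub axis. Turns with the arm.
- pin (a point): top of the arm's upright steel pin (6 mm dia, 58 mm above the table, 185 from the hub axis), which the catch hooks. Hooked and eased forward, it bears on the catch's nose and the pull at the knob falls from 6 N to 0. The hold is slight: about 5 N of forward push at the knob slips it, and pressing on the lever opens it.
- catch (a joint): catch lever angle, rad: 0 closed (sprung), grows as its nose swings outward; over 0.10 it has fired. Its bracket is clamped anywhere in a slot: it hooks at an arm angle of 0.69 to 0.91, not measured; feel it. In the last 13 mm (at the pin) before, the pin climbs the nose: 3 to 4 N more at the knob, lever to 0.08; then it clicks shut, extra force gone. 3 mm further a tail meets the pin (3 N again); 4 mm more fires.
- seat (a point): centre of the ball when it sits in the arm's grey ring (ring 27 mm outside, 21 inside, rim 56 above the table; this point is 69 above the table, 90 from the hub axis). Turns with the arm.
- ball_center (a point): centre of the wooden ball, 34 mm dia, 20 g. At the start it sits in a small wooden ring (27 mm outside, rim 20 above the table) on a round foot (60 dia, 6 high); its centre is 33 above the table.
- flask: conical glass flask with grey contents, 115 tall, foot 80 across mm; origin under its centre; a bystander
- cup: open paper cup, 85 tall, 72 across mm; origin under its centre; a bystander
- bottle: small amber bottle with a black cap, 85 tall, 44 across mm; origin under its centre; a bystander
- stopper: black rubber stopper, 26 tall, 32 across mm; origin under its centre; a bystander
- weight: steel knobbed weight, 50 tall, 40 across mm; origin under its centre; a bystander
- pen: marker pen lying flat, 120 long, 12 thick (origin half-way along it) mm; origin under its centre; a bystander
There are look-alikes about, which are no part of the job. What is shaped like the part that bears ball_center but blue is not meant.

How it is judged:
By the outcome, as a careful person would: the job done as asked, in the order asked, and still so for the second after the job is handed in, with the robot touching nothing.
It also fails if it takes over 72 s, if anything falls off the work surface, if the arm or the gripper's body presses on something with over 40 N, if the wrist force passes 120 N, or if a joint passes its speed limit or range.

### The arm

A 7-joint arm with a two-finger parallel gripper is mounted at the origin on the work surface. World frame = base frame: x ahead of the robot, y to its left, z up, the work surface at z = 0. Lengths are in m, angles in rad, forces in N, time in s.
With the tool pointing down it reaches from about 0.4 to 0.85 m from the base axis. Payload 4.5 kg.
Tool frame: the origin (TCP) lies midway between the tips of the shut fingers; the grasp point (between the pads) lies 19 mm behind it; z points along the fingers, x is the direction in which the jaws open and shut, and the axes are right-handed (so a half turn about z gives the same grasp; the last joint's range is limited). The gripper opens to 88 mm and grips with 3 to 60 N. Pads are 18 mm wide; open, the fingers measure 123 mm over their backs; the gripper's body (75 mm by 187 mm) begins 45 mm behind the grasp point.
Start: joints at [-1.216, 0.689, -0.195, 1.565, 0.157, 0.902, -0.215], TCP at [0.197, 0.593, 0.239] pointing down, gripper open.
Joint ranges: [-3.01, 3.01], [-0.46, 2.08], [-1.47, 1.51], [0.13, 2.56], [-1, 4.14], [0.04, 2.09], [-2.66, 2.66]. Speed limits (rad/s): [2.57, 2.57, 3.14, 3.14, 3.14, 3.14, 3.14].

### API

Orientations are given as a unit quaternion [x, y, z, w].
In Python, from plant import r gives the robot as it stands. The module is installed in compiled form; this text tells all that it offers.
- The arm moves only by the tool play_rows, never from a script. Its argument "increments" is a list of rows, each a list of 7 numbers: the opening, from 0 (shut) to 1 (fully open), then the shift along the tool's x, y, z in mm, then the turn, a rotation vector about the tool's x, y, z in rad. In form: [[hand, dx, dy, dz, wx, wy, wz], ...]. A call has exactly 8 rows; each row shifts and turns the pose as measured when the row begins, along the tool's axes as they then stand; what a row does not reach is not made up. A row lasts 1/8 s, in which the tool goes at most 62.5 mm and 10.7 degrees, less where a joint would pass 70% of its speed; a pose out of reach is approached as far as the arm can. A call is refused whole if a number of a shift passes 62.5 or a number of a turn 0.188, either way. A call with a gripper value outside its range is refused whole. The fingers move at their own pace and stop on an object; "grip_force" is the grip in N (left out, the last holds). Time passes only in rows, so rows that do not move let the fingers close, or fill a call up. It gives the time, the measured TCP pose, the force and the opening at its end, in the units of the state.
- r.get_state(): the state, without advancing time (a new reading comes with each control period).
- r.snapshot(name): name is "scene" or "top" or "wrist"; returns the picture (400x640x3 uint8, red, green, blue); there is no depth.
- r.get_calibration(name): a dict with "fx", "fy", "cx", "cy" (pixels), "R" (3x3) and "t" (3): a world point X has camera coordinates R X + t. Camera axes: x right, y down, z forward; pixel columns grow to the right and rows downward; lengths in m; the calibration is good to about 2 mm. The wrist camera is an equidistant fisheye: a pixel r from the principal point sees the ray r / f radians off the axis. A picture is of the moment at which its call begins: read the wrist's pose just before it. get_calibration takes no time and is no camera call; for the wrist camera it gives the pose at the moment of the call.
- r.finish_job(): hands the job in, once; it reports no verdict.
The state is a dict: "clock": time; "q": joint angles; "qd": joint speeds; "joint_torque": joint torques, N m; "tool_pos": TCP position; "eef_rot": TCP orientation; "contact_force": force on the tool from outside, world axes, zero at the start; "moment": the same for the moment, N m; "opening": opening from 0.0 (shut) to 1.0 (fully open).
Only numpy, scipy, OpenCV 4.12 (cv2) and the standard library are available. Lean on these libraries where they do the work, as an engineer would, in place of code of your own. Each camera call takes 0.05 s, during which the arm holds its last target.

## Working session

There is one attempt and no reset: what is moved stays moved. The work goes in short steps, Python scripts to look and compute and a tool call to move; the robot and the scene stay as the last step left them, time stands still between calls to the robot, and variables do not carry over. Pictures are saved under pics/ and viewed, and the job is handed in when it is done.

Besides the shell and the picture viewer there is one more tool, called by a JSON object that holds its "fn" and its "kwargs", one argument or row to a line. play_rows: Moves the arm, as the interface text tells. Its arguments: {"type":"object","properties":{"increments":{"type":"array"},"grip_force":{"type":"number"}},"required":["increments"]}

```bash
mkdir -p pics; python3 - <<'E'
from plant import r
import cv2
s=r.get_state(); print({k:(v if not hasattr(v,'round') else v) for k,v in s.items()})
for n in ["scene","top"]:
    im=r.snapshot(n); cv2.imwrite(f"pics/{n}0.png",im[:,:,::-1])
    print(n,r.get_calibration(n))
print(r.get_state()['clock'])
E
```

```text
{'clock': 0.0, 'q': array([-1.21620424,  0.6899774 , -0.19452524,  1.56632592,  0.15727864,
        0.90248979, -0.21509732]), 'qd': array([ 0.00031358, -0.00019463, -0.00064276, -0.00139555,  0.00069024,
       -0.00033251, -0.00086505]), 'joint_torque': array([ 2.13144363e-04, -5.27556789e+01, -1.26651384e+00, -1.53434801e+01,
       -5.25755296e-02,  6.64749357e-03,  1.64125440e-04]), 'tool_pos': array([0.19691305, 0.59251357, 0.23791925]), 'eef_rot': array([ 8.10938057e-01,  5.85131308e-01, -7.01759917e-04,  5.72062861e-04]), 'contact_force': array([0.81405142, 0.0314148 , 0.23141664]), 'moment': array([ 0.03165879, -0.01501908,  0.03658464]), 'opening': 0.9999478555228511}
scene {'fx': 380.079926529792, 'fy': 380.079926529792, 'cx': 317.87377962700987, 'cy': 196.42216741575055, 'R': array([[ 0.31041651,  0.95037063, -0.0209107 ],
       [ 0.58034548, -0.20688686, -0.78765282],
       [-0.75288825,  0.232365  , -0.61576439]]), 't': array([-0.14456868, -0.276346  ,  1.55708481])}
top {'fx': 371.4488506699884, 'fy': 371.4488506699884, 'cx': 327.44237065197757, 'cy': 199.19588992799373, 'R': array([[-0.00335706, -0.99991765, -0.0123867 ],
       [-0.98638696,  0.0053476 , -0.16435381],
       [ 0.16440651,  0.01166634, -0.98632368]]), 't': array([-0.03313759,  0.59250189,  0.94234078])}
0.1
```

View pics/scene0.png

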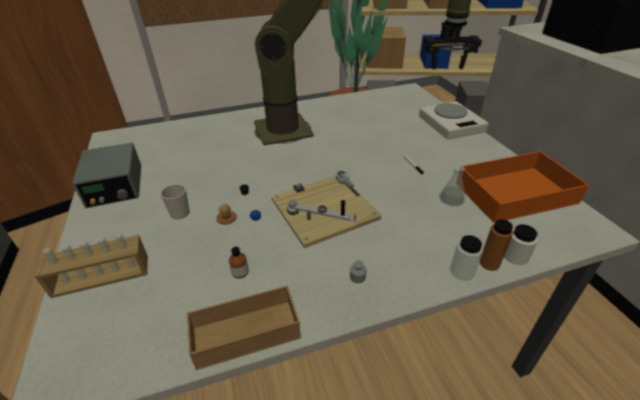

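View pics/top0.png

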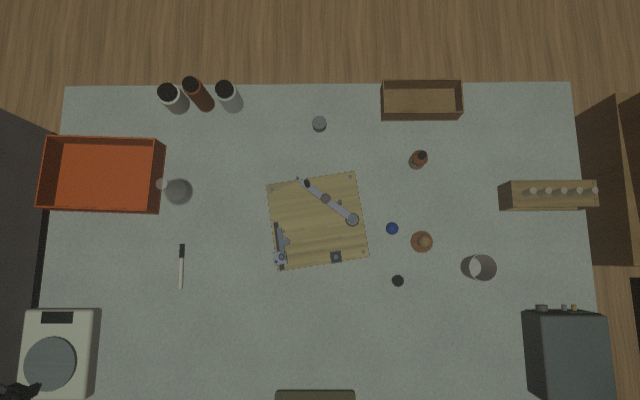

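```bash
python3 - <<'E'
import cv2
a=cv2.imread("pics/top0.png"); b=cv2.imread("pics/scene0.png")
cv2.imwrite("pics/top0c.png",cv2.resize(a[160:290,255:445],None,fx=4.2,fy=4.2,interpolation=cv2.INTER_CUBIC))
cv2.imwrite("pics/scene0c.png",cv2.resize(b[160:250,205:395],None,fx=4.2,fy=4.2,interpolation=cv2.INTER_CUBIC))
E
```

```text
(no output)
```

View pics/top0c.png

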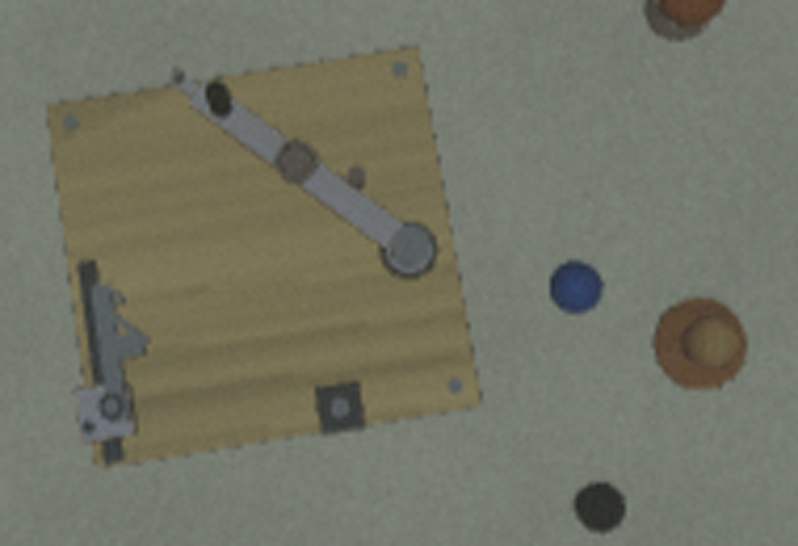

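View pics/scene0c.png

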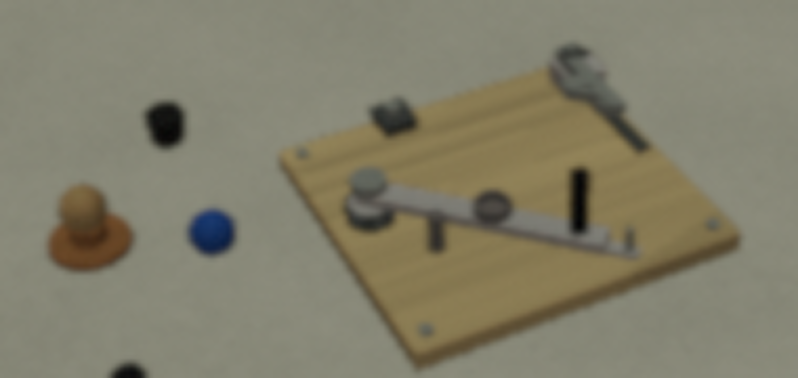

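```bash
cat > h.py <<'E'
import numpy as np, cv2
from scipy.optimize import least_squares
from scipy.spatial.transform import Rotation as Ro
from plant import r
C={n:r.get_calibration(n) for n in ["scene","top"]}
def proj(n,X):
    c=C[n]; p=np.atleast_2d(X)@c["R"].T+c["t"]
    return np.c_[c["fx"]*p[:,0]/p[:,2]+c["cx"],c["fy"]*p[:,1]/p[:,2]+c["cy"]]
def wproj(c,X):
    p=np.atleast_2d(X)@np.array(c["R"]).T+c["t"]
    rr=np.hypot(p[:,0],p[:,1]); th=np.arctan2(rr,p[:,2])
    return np.c_[c["fx"]*th*p[:,0]/rr+c["cx"],c["fy"]*th*p[:,1]/rr+c["cy"]]
def onz(n,uv,z):
    c=C[n]; d=c["R"].T@np.array([(uv[0]-c["cx"])/c["fx"],(uv[1]-c["cy"])/c["fy"],1]); o=-c["R"].T@c["t"]
    return o+d*(z-o[2])/d[2]
def L2W(pose,P): # mm -> m
    x,y,a=pose; P=np.atleast_2d(np.array(P,float))/1000
    return np.c_[x+np.cos(a)*P[:,0]-np.sin(a)*P[:,1],y+np.sin(a)*P[:,0]+np.cos(a)*P[:,1],P[:,2]]
def arm(th,d,z): # launcher frame point along arm
    al=np.pi/2+th-0.8
    return [30+d*np.cos(al),-90+d*np.sin(al),z]
E
python3 - <<'E'
from h import *
f=lambda l,o:(np.array(l,float)+.5)/4.2-.5+np.array(o)
T=f([(48,105),(418,47),(480,402),(97,467),(408,248),(178,74),(295,160)],(255,160))
P=[(165,130,18),(165,-120,18),(-75,-120,18),(-75,130,18),(30,-90,50),arm(0,185,58),arm(0,90,56)]
S=f([(740,237),(418,367),(280,157),(630,240),(580,172)],(205,160))
PS=[(165,130,18),(165,-120,18),(-75,-120,18),arm(0,185,58),arm(0,150,95)]
g=lambda p:np.r_[(proj("top",L2W(p,P))-T).ravel(),(proj("scene",L2W(p,PS))-S).ravel()]
s=least_squares(g,[.45,0,0.1],loss='soft_l1'); print(s.x,np.round(g(s.x).reshape(-1,2),1))
p=s.x
for nm,q in [("hub",(30,-90,18)),("knob0",arm(0,150,78)),("seat.8",arm(.8,90,69)),("knob.8",arm(.8,150,78))]: print(nm,L2W(p,q))
bt=f([(713,341)],(255,160))[0]; bs=f([(83,211)],(205,160))[0]
print(onz("top",bt,.033),onz("scene",bs,.033))
print("foot",onz("top",f([(700,343)],(255,160))[0],.006),onz("scene",f([(90,240)],(205,160))[0],.006))
print("blue",onz("top",f([(575,287)],(255,160))[0],.015),"stopper",onz("top",f([(600,507)],(255,160))[0],.026))
E
```

```text
[ 0.49825138 -0.01733941  0.15582449] [[-0.6 -0.6]
 [ 0.1 -0.9]
 [ 0.6  0.6]
 [-0.5  0.1]
 [ 0.7 -0.8]
 [-0.4 -0.8]
 [ 0.2 -0.3]
 [ 0.9 -1.1]
 [-0.9 -2.8]
 [-1.1 -1.6]
 [ 0.1 -3.1]
 [-0.   0.2]]
hub [[ 0.54185542 -0.10159312  0.018     ]]
knob0 [[0.63193633 0.01834616 0.078     ]]
seat.8 [[ 0.5278879  -0.01268357  0.069     ]]
knob.8 [[0.51857622 0.04658947 0.078     ]]
[ 0.4816576  -0.29239539  0.033     ] [ 0.48441133 -0.29122308  0.033     ]
foot [ 0.48182053 -0.29058884  0.006     ] [ 0.48401516 -0.2909127   0.006     ]
blue [ 0.51775649 -0.20936046  0.015     ] stopper [ 0.37892772 -0.21885024  0.026     ]
```

```bash
cat >> h.py <<'E'
def psi(s=None):
    s=s or r.get_state(); R=Ro.from_quat(s["eef_rot"]).as_matrix(); return np.arctan2(R[1,0],R[0,0]),R
def plan(tgt,ps,n,hand,lag=None):
    """straight path rows; prints rows in tool axes. last correction of tilt included"""
    s=r.get_state(); p0=np.array(s["tool_pos"]); a0,R=psi(s)
    d=(ps-a0+np.pi)%(2*np.pi)-np.pi
    tilt=R.T@np.cross(R[:,2],[0,0,-1])
    rows=[]
    for i in range(n):
        a=a0+d*i/n; st=(np.array(tgt)-p0)/n*1000
        rows.append([hand,round(st[0]*np.cos(a)+st[1]*np.sin(a),1),round(st[0]*np.sin(a)-st[1]*np.cos(a),1),round(-st[2],1),round(tilt[0]/n,4),round(tilt[1]/n,4),round(-d/n,4)])
    print("psi",round(np.degrees(a0),2),"tilt",tilt.round(4),"pos",(p0*1000).round(1)); 
    print(str(rows).replace(" ",""))
E
python3 - <<'E'
from h import *
plan([.632,.018,.16],np.radians(-36.9),16,1.0)
E
```

```text
psi 71.62 tilt [ 0.0001  0.0016 -0.    ] pos [196.9 592.6 238. ]
[[1.0,np.float64(-25.5),np.float64(37.1),np.float64(4.9),np.float64(0.0),np.float64(0.0001),np.float64(0.1184)],[1.0,np.float64(-20.9),np.float64(39.9),np.float64(4.9),np.float64(0.0),np.float64(0.0001),np.float64(0.1184)],[1.0,np.float64(-16.1),np.float64(42.1),np.float64(4.9),np.float64(0.0),np.float64(0.0001),np.float64(0.1184)],[1.0,np.float64(-11.0),np.float64(43.7),np.float64(4.9),np.float64(0.0),np.float64(0.0001),np.float64(0.1184)],[1.0,np.float64(-5.8),np.float64(44.7),np.float64(4.9),np.float64(0.0),np.float64(0.0001),np.float64(0.1184)],[1.0,np.float64(-0.5),np.float64(45.0),np.float64(4.9),np.float64(0.0),np.float64(0.0001),np.float64(0.1184)],[1.0,np.float64(4.9),np.float64(44.8),np.float64(4.9),np.float64(0.0),np.float64(0.0001),np.float64(0.1184)],[1.0,np.float64(10.1),np.float64(43.9),np.float64(4.9),np.float64(0.0),np.float64(0.0001),np.float64(0.1184)],[1.0,np.float64(15.2),np.float64(42.4),np.float64(4.9),np.float64(0.0),np.float64(0.0001),np.float64(0.1184)],[1.0,np.float64(20.1),np.float64(40.3),np.float64(4.9),np.float64(0.0),np.float64(0.0001),np.float64(0.1184)],[1.0,np.float64(24.8),np.float64(37.6),np.float64(4.9),np.float64(0.0),np.float64(0.0001),np.float64(0.1184)],[1.0,np.float64(29.0),np.float64(34.4),np.float64(4.9),np.float64(0.0),np.float64(0.0001),np.float64(0.1184)],[1.0,np.float64(32.9),np.float64(30.8),np.float64(4.9),np.float64(0.0),np.float64(0.0001),np.float64(0.1184)],[1.0,np.float64(36.3),np.float64(26.7),np.float64(4.9),np.float64(0.0),np.float64(0.0001),np.float64(0.1184)],[1.0,np.float64(39.2),np.float64(22.2),np.float64(4.9),np.float64(0.0),np.float64(0.0001),np.float64(0.1184)],[1.0,np.float64(41.5),np.float64(17.4),np.float64(4.9),np.float64(0.0),np.float64(0.0001),np.float64(0.1184)]]
```

{"fn": "play_rows", "kwargs": {
  "increments": [
    [1,-25.5,37,4,0,0,0.118],
    [1,-21,40,4,0,0,0.118],
    [1,-16,42,4,0,0,0.118],
    [1,-11,43.5,4,0,0,0.118],
    [1,-6,44.5,4,0,0,0.118],
    [1,-0.5,45,4,0,0,0.118],
    [1,5,45,4,0,0,0.118],
    [1,10,44,4,0,0,0.118]
  ]
}}

```text
clock: 1.1
tool_pos: [0.4134, 0.2974, 0.2023]
eef_rot: [0.99, 0.141, -0.002, 0.0]
contact_force: [0.4, 0.0, 0.3]
opening: 1.004
```

```bash
sed -i 's/print(str(rows).replace(" ",""))/print(str([[float(x) for x in w] for w in rows]).replace(" ",""))/' h.py; python3 - <<'E'
from h import *
plan([.632,.018,.17],np.radians(-36.9),8,1.0)
E
```

```text
psi 16.27 tilt [0.0001 0.0049 0.    ] pos [413.4 297.4 202.3]
[[1.0,16.5,41.2,4.0,0.0,0.0006,0.116],[1.0,21.1,39.0,4.0,0.0,0.0006,0.116],[1.0,25.5,36.3,4.0,0.0,0.0006,0.116],[1.0,29.5,33.1,4.0,0.0,0.0006,0.116],[1.0,33.1,29.5,4.0,0.0,0.0006,0.116],[1.0,36.3,25.4,4.0,0.0,0.0006,0.116],[1.0,39.0,21.1,4.0,0.0,0.0006,0.116],[1.0,41.2,16.4,4.0,0.0,0.0006,0.116]]
```

{"fn": "play_rows", "kwargs": {
  "increments": [
    [1,16.5,41,4,0,0,0.116],
    [1,21,39,4,0,0,0.116],
    [1,25.5,36.5,4,0,0,0.116],
    [1,29.5,33,4,0,0.001,0.116],
    [1,33,29.5,4,0,0.001,0.116],
    [1,36.5,25.5,4,0,0.001,0.116],
    [1,39,21,4,0,0.001,0.116],
    [1,41,16.5,4,0,0.001,0.116]
  ]
}}

```text
clock: 2.1
tool_pos: [0.6323, 0.0057, 0.1664]
eef_rot: [0.944, -0.331, -0.002, 0.002]
contact_force: [0.8, 0.2, -1.5]
opening: 1.0
```

```bash
python3 - <<'E'
from h import *
import json
s=r.get_state(); c=r.get_calibration("wrist")
im=r.snapshot("wrist"); cv2.imwrite("pics/w1.png",im[:,:,::-1]); print(s["tool_pos"],np.degrees(psi(s)[0]),s["q"])
np.savez("w1.npz",**{k:np.array(v) for k,v in c.items()}); print(c)
p=[ 0.49825138,-0.01733941,0.15582449]
P=[arm(0,150,95),arm(0,185,58),arm(0,90,56),(30,-90,50),(165,130,18),(165,-120,18),(-75,130,18)]
print(wproj(c,L2W(p,P)).round(1))
E
```

```text
[0.63229516 0.00573001 0.16643409] -38.607880177530845 [-0.21306916  0.80037209  0.24131242  1.61831976 -0.24839768  0.75794973
 -0.53417105]
{'fx': 309.70691628693146, 'fy': 309.70691628693146, 'cx': 319.33290182649415, 'cy': 200.2385814321514, 'R': array([[ 0.78181994, -0.62350038, -0.00220212],
       [-0.59483303, -0.74692275,  0.29711965],
       [-0.18689903, -0.23098417, -0.95483772]]), 't': array([-0.48920831,  0.36011197,  0.4391785 ])}
[[310.  198.5]
 [309.9 144.5]
 [313.9 248.8]
 [317.1 320.7]
 [241.9  75.5]
 [422.1 240.4]
 [125.6 242.1]]
```

View pics/w1.png

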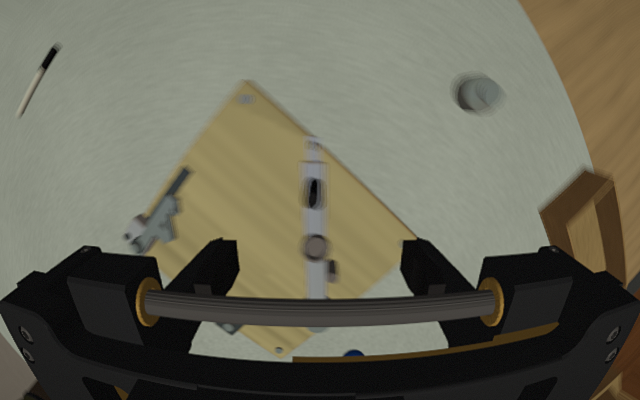

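```bash
python3 - <<'E'
from h import *
plan([.632,.018,.16],np.radians(-36.9),4,1.0)
E
```

```text
psi -39.23 tilt [ 0.0075 -0.0059 -0.    ] pos [635.5  -2.3 166.3]
[[1.0,-3.9,-3.4,1.6,0.0019,-0.0015,-0.0102],[1.0,-3.9,-3.4,1.6,0.0019,-0.0015,-0.0102],[1.0,-3.8,-3.4,1.6,0.0019,-0.0015,-0.0102],[1.0,-3.8,-3.5,1.6,0.0019,-0.0015,-0.0102]]
```

{"fn": "play_rows", "kwargs": {
  "increments": [
    [1,-3.9,-3.4,1.6,0.002,-0.0015,-0.01],
    [1,-3.9,-3.4,1.6,0.002,-0.0015,-0.01],
    [1,-3.8,-3.4,1.6,0.002,-0.0015,-0.01],
    [1,-3.8,-3.4,1.6,0.002,-0.0015,-0.01],
    [1,0,0,0,0,0,0],
    [1,0,0,0,0,0,0],
    [1,0,0,0,0,0,0],
    [1,0,0,0,0,0,0]
  ]
}}

```text
clock: 3.15
tool_pos: [0.6294, 0.0236, 0.1586]
eef_rot: [0.95, -0.313, -0.002, -0.001]
contact_force: [-0.4, -0.4, 0.3]
opening: 1.002
```

```bash
python3 - <<'E'
from h import *
s=r.get_state(); c=r.get_calibration("wrist")
im=r.snapshot("wrist"); cv2.imwrite("pics/w2.png",im[:,:,::-1]); print(s["tool_pos"],np.degrees(psi(s)[0]),s["contact_force"])
np.savez("w2.npz",**{k:np.array(v) for k,v in c.items()})
cv2.imwrite("pics/w2c.png",cv2.resize(im[70:270,100:440,::-1],None,fx=2.35,fy=2.35,interpolation=cv2.INTER_CUBIC))
p=[ 0.49825138,-0.01733941,0.15582449]
P=[arm(0,150,95),arm(0,185,58),arm(0,90,56),(30,-90,50),(165,130,18),(165,-120,18),(-75,130,18)]
u=wproj(c,L2W(p,P));print(u.round(1), ((u-[100,70])*2.35).round(0))
E
```

```text
[0.62939164 0.02357574 0.15863642] -36.42357096374808 [-0.38722768 -0.37962638  0.33449877]
[[328.6 218.7]
 [328.3 161.7]
 [326.3 265.5]
 [324.6 334.9]
 [258.6  85.1]
 [431.7 258.2]
 [130.2 248.6]] [[537. 349.]
 [537. 215.]
 [532. 459.]
 [528. 623.]
 [373.  36.]
 [780. 442.]
 [ 71. 420.]]
```

View pics/w2c.png

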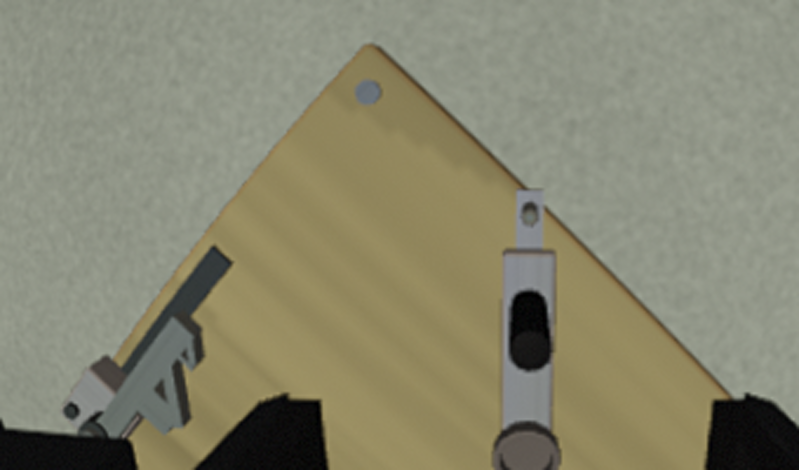

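```bash
python3 - <<'E'
from h import *
im=cv2.imread("pics/w2.png")
cv2.imwrite("pics/w2d.png",cv2.resize(im[190:260,120:200],None,fx=8,fy=8,interpolation=cv2.INTER_CUBIC))
f=lambda l,o,k:(np.array(l,float)+.5)/k-.5+np.array(o)
T=f([(48,105),(418,47),(480,402),(97,467),(408,248),(178,74),(295,160)],(255,160),4.2)
P=[(165,130,18),(165,-120,18),(-75,-120,18),(-75,130,18),(30,-90,50),arm(0,185,58),arm(0,90,56)]
c=dict(np.load("w2.npz"))
W=f([(530,208),(530,349),(525,450),(370,44)],(100,70),2.35)
PW=[arm(0,185,58),arm(0,150,95),arm(0,90,56),(165,130,18)]
g=lambda p:np.r_[(proj("top",L2W(p,P))-T).ravel(),2*(wproj(c,L2W(p,PW))-W).ravel()]
s=least_squares(g,[.5,0,0.1],loss='soft_l1'); print(s.x,np.round(g(s.x).reshape(-1,2),1))
p=s.x; np.save("pose.npy",p)
for nm,q in [("hub",(30,-90,18)),("knob0",arm(0,150,78)),("seat.8",arm(.8,90,69)),("knob.8",arm(.8,150,78))]: print(nm,L2W(p,q))
for th in [.6,.7,.75,.8,.85,.9]:
  print(th,((wproj(c,L2W(p,[arm(th,185,52)]))-[120,190])*8).round(0))
E
```

```text
[ 0.49660065 -0.01519557  0.15386252] [[-1.3 -0.1]
 [-0.6 -0.3]
 [-0.3  1.3]
 [-1.4  0.7]
 [-0.1 -0.1]
 [-1.1 -0.2]
 [-0.5  0.4]
 [ 0.4  5.5]
 [ 0.2 -0.6]
 [ 0.9  7.5]
 [-1.8 -7.9]]
hub [[ 0.54003929 -0.09953467  0.018     ]]
knob0 [[0.63035535 0.02022764 0.078     ]]
seat.8 [[ 0.52624624 -0.01059788  0.069     ]]
knob.8 [[0.51705087 0.04869331 0.078     ]]
0.6 [[695.  49.]]
0.7 [[586. 142.]]
0.75 [[539. 192.]]
0.8 [[496. 243.]]
0.85 [[457. 295.]]
0.9 [[423. 348.]]
```

View pics/w2d.png

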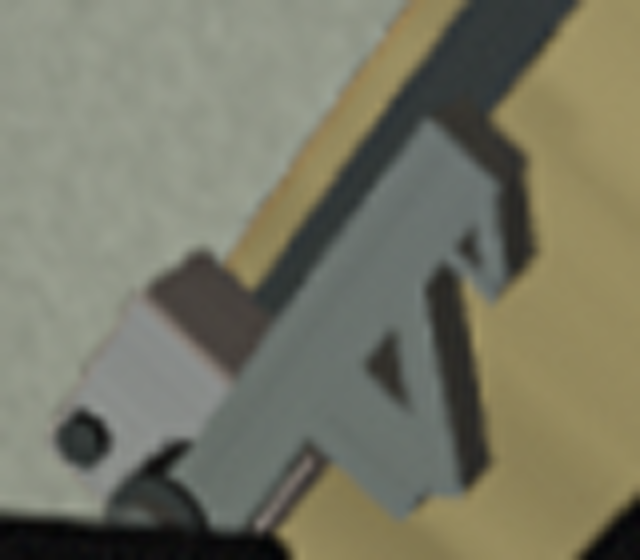

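```bash
python3 - <<'E'
from h import *
f=lambda l,o,k:(np.array(l,float)+.5)/k-.5+np.array(o)
T=f([(48,105),(418,47),(480,402),(97,467),(408,248),(178,74),(295,160)],(255,160),4.2)
P=[(165,130,18),(165,-120,18),(-75,-120,18),(-75,130,18),(30,-90,50),arm(0,185,58),arm(0,90,56)]
c=dict(np.load("w2.npz"))
W=f([(530,208),(530,349),(525,454),(370,44),(368,92),(735,398)],(100,70),2.35)
def g(v,full=False):
    p=v[:3]; th=v[3]
    P=[(165,130,18),(165,-120,18),(-75,-120,18),(-75,130,18),(30,-90,50),arm(th,185,58),arm(th,90,56)]
    PW=[arm(th,185,58),arm(th,150,95),arm(th,90,56),(165,130,18)]
    cc=dict(c); cc["R"]=Ro.from_rotvec(v[7:10]).as_matrix()@c["R"]; cc["t"]=c["t"]+v[4:7]
    t=proj("top",L2W(p,P)+np.r_[v[10:12],0])-T
    w=wproj(cc,L2W(p,PW))-W[:4]
    if full: return t,w,cc
    return np.r_[t.ravel()/.5,w.ravel()/.5,v[4:7]/.002,v[7:10]/.01,v[3]/.01,v[10:12]/.002]
s=least_squares(g,[.5,0,0.15,0]+[0]*8); v=s.x
t,w,cc=g(v,True); print(v.round(4)); print(t.round(1),w.round(1)); 
for nm,q in [("hub",(30,-90,18)),("knob0",arm(v[3],150,78)),("knob.8",arm(.8,150,78))]: print(nm,L2W(v[:3],q))
for th in [.7,.75,.8,.85,.9]:
  print(th,((wproj(cc,L2W(v[:3],[arm(th,185,52)]))-[120,190])*8).round(0))
E
```

```text
[ 4.963e-01 -1.780e-02  1.564e-01 -1.000e-04 -5.000e-04  5.000e-04
  1.200e-03 -7.600e-03 -3.500e-03 -3.500e-03  9.000e-04  4.000e-04]
[[-0.6 -0.2]
 [ 0.1 -0.6]
 [ 0.6  0.9]
 [-0.5  0.5]
 [ 0.7 -0.4]
 [-0.4 -0.4]
 [ 0.2  0.1]] [[-0.3  3. ]
 [ 0.  -1.9]
 [ 0.6  0.3]
 [-0.3 -1.4]]
hub [[ 0.53996032 -0.10198582  0.018     ]]
knob0 [[0.62997824 0.01800074 0.078     ]]
knob.8 [[0.51659579 0.04618334 0.078     ]]
0.7 [[605. 143.]]
0.75 [[558. 192.]]
0.8 [[516. 242.]]
0.85 [[477. 294.]]
0.9 [[443. 346.]]
```

```bash
python3 - <<'E'
from h import *
plan([.630,.0185,.061],np.radians(-36.9),6,.45)
E
```

```text
psi -36.43 tilt [-0.0013  0.0052  0.    ] pos [629.4  23.5 158.7]
[[0.45,0.6,0.6,16.3,-0.0002,0.0009,0.0014],[0.45,0.6,0.6,16.3,-0.0002,0.0009,0.0014],[0.45,0.6,0.6,16.3,-0.0002,0.0009,0.0014],[0.45,0.6,0.6,16.3,-0.0002,0.0009,0.0014],[0.45,0.6,0.6,16.3,-0.0002,0.0009,0.0014],[0.45,0.6,0.6,16.3,-0.0002,0.0009,0.0014]]
```

{"fn": "play_rows", "kwargs": {
  "increments": [
    [0.45,1,1,15,0,0.001,0.001],
    [0.45,1,1,15,0,0.001,0.001],
    [0.45,1,1,15,0,0.001,0.001],
    [0.45,0.5,0.5,15,0,0.001,0.002],
    [0.45,0,0,15,0,0.001,0.002],
    [0.45,0,0,10,0,0,0.002],
    [0.45,0,0,0,0,0,0],
    [0.45,0,0,0,0,0,0]
  ]
}}

```text
clock: 4.2
tool_pos: [0.6292, 0.018, 0.066]
eef_rot: [0.948, -0.317, -0.001, 0.0]
contact_force: [0.4, -0.4, 0.4]
opening: 0.446
```

```bash
python3 - <<'E'
from h import *
im=r.snapshot("wrist"); cv2.imwrite("pics/w3.png",im[:,:,::-1])
plan([.630,.0185,.061],np.radians(-36.9),4,.45)
E
```

```text
psi -37.02 tilt [0.0006 0.0017 0.    ] pos [629.1  18.1  66. ]
[[0.45,0.1,-0.2,1.3,0.0001,0.0004,-0.0005],[0.45,0.1,-0.2,1.3,0.0001,0.0004,-0.0005],[0.45,0.1,-0.2,1.3,0.0001,0.0004,-0.0005],[0.45,0.1,-0.2,1.3,0.0001,0.0004,-0.0005]]
```

View pics/w3.png

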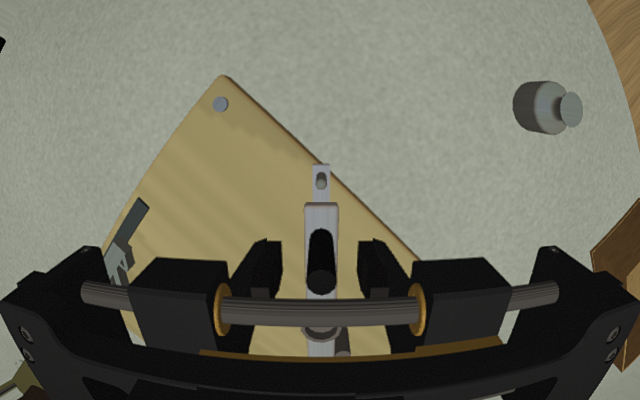

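{"fn": "play_rows", "kwargs": {
  "increments": [
    [0.45,0,0,2.5,0,0,0],
    [0.3,0,0,2.5,0,0,0],
    [0.1,0,0,0,0,0,0],
    [0,0,0,0,0,0,0],
    [0,0,0,0,0,0,0],
    [0,0,0,0,0,0,0],
    [0,0,0,0,0,0,0],
    [0,0,0,0,0,0,0]
  ],
  "grip_force": 25
}}

```text
clock: 5.25
tool_pos: [0.6303, 0.018, 0.062]
eef_rot: [0.948, -0.317, 0.001, -0.0]
contact_force: [0.9, -0.1, -1.0]
opening: 0.151
```

```bash
python3 - <<'E'
from h import *
im=r.snapshot("wrist"); cv2.imwrite("pics/w4.png",im[:,:,::-1])
plan([.630,.0185,.061],np.radians(-36.9),4,.45); s=r.get_state(); print(s["contact_force"],s["moment"],s["opening"])
E
```

```text
psi -37.01 tilt [-0.0011 -0.0007 -0.    ] pos [630.3  18.   62. ]
[[0.45,-0.1,-0.1,0.3,-0.0003,-0.0002,-0.0005],[0.45,-0.1,-0.1,0.3,-0.0003,-0.0002,-0.0005],[0.45,-0.1,-0.1,0.3,-0.0003,-0.0002,-0.0005],[0.45,-0.1,-0.1,0.3,-0.0003,-0.0002,-0.0005]]
[ 1.15747979 -0.24415288  0.00612029] [-0.10534267  0.10495816 -0.00348343] 0.14247537236497768
```

View pics/w4.png

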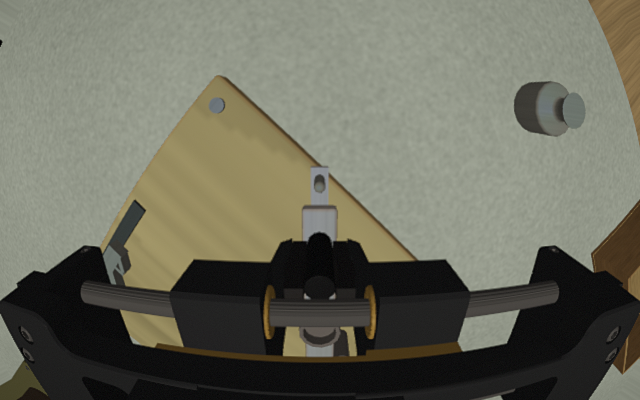

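```bash
cat >> h.py <<'E'
HUB=np.array([.540,-.102]); A0=.9264
def arcstat(hub=HUB):
    s=r.get_state(); v=np.array(s["tool_pos"][:2])-hub; a=np.arctan2(v[1],v[0]); ps,R=psi(s)
    F=np.array(s["contact_force"]); t=np.array([-np.sin(a),np.cos(a)])
    tilt=R.T@np.cross(R[:,2],[0,0,-1])
    print("t %.2f th %.4f rad %.2f z %.2f psi-err %.4f tilt %s | Ft %.2f Fr %.2f Fz %.2f open %.3f"%(s["clock"],a-A0,1000*np.hypot(*v),1000*s["tool_pos"][2],(a-np.pi/2)-ps,tilt[:2].round(4),F[:2]@t,F[:2]@v/np.hypot(*v),F[2],s["opening"]))
    return s
E
python3 -c "
from h import *
arcstat()"
```

```text
t 5.30 th -0.0005 rad 150.16 z 62.02 psi-err 0.0011 tilt [-0.0011 -0.0007] | Ft -1.07 Fr 0.50 Fz 0.01 open 0.142
```

{"fn": "play_rows", "kwargs": {
  "increments": [
    [0,-3,0.1,0,0,0,-0.02],
    [0,-5,0.1,0,0,0,-0.033],
    [0,-6,0.1,0,0,0,-0.04],
    [0,-6,0.1,0,0,0,-0.04],
    [0,-6,0.1,0,0,0,-0.04],
    [0,-6,0.1,0,0,0,-0.04],
    [0,-5,0.1,0,0,0,-0.033],
    [0,-3,0.1,0,0,0,-0.02]
  ]
}}

```text
clock: 6.3
tool_pos: [0.596, 0.0373, 0.0621]
eef_rot: [0.984, -0.18, 0.004, -0.0]
contact_force: [3.4, -1.3, -4.0]
opening: 0.147
```

```bash
python3 -c "
from h import *
arcstat()"
```

```text
t 6.30 th 0.2623 rad 150.12 z 62.07 psi-err -0.0196 tilt [-0.0016 -0.0077] | Ft -3.62 Fr 0.06 Fz -3.96 open 0.147
```

{"fn": "play_rows", "kwargs": {
  "increments": [
    [0,-4,0.1,0,0,-0.001,-0.02],
    [0,-5,0.1,0,0,-0.001,-0.028],
    [0,-6,0.1,0,0,-0.001,-0.036],
    [0,-6,0.1,0,0,-0.001,-0.036],
    [0,-6,0.1,0,0,-0.001,-0.036],
    [0,-5,0.1,0,0,-0.001,-0.032],
    [0,-4,0.1,0,0,-0.001,-0.026],
    [0,-2,0,0,0,-0.001,-0.014]
  ]
}}

```text
clock: 7.3
tool_pos: [0.5587, 0.0468, 0.0621]
eef_rot: [0.998, -0.059, 0.002, -0.0]
contact_force: [5.5, -1.9, -5.0]
opening: 0.148
```

```bash
python3 -c "
from h import *
im=r.snapshot('wrist'); cv2.imwrite('pics/w5.png',im[:,:,::-1])
arcstat()"
```

```text
t 7.35 th 0.5205 rad 150.03 z 62.07 psi-err -0.0064 tilt [-0.001  -0.0034] | Ft -5.41 Fr -0.54 Fz -5.64 open 0.146
```

View pics/w5.png

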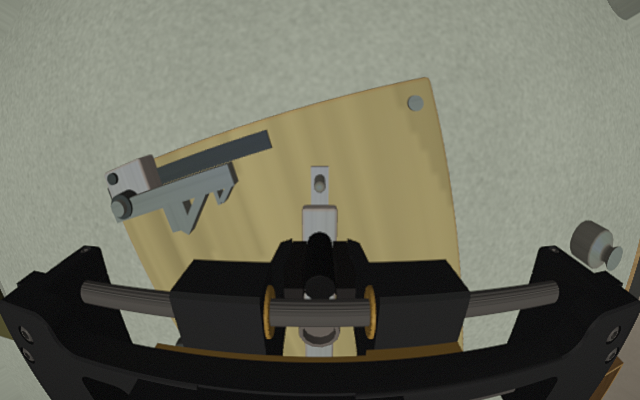

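```bash
python3 -c "
from h import *
c=r.get_calibration('wrist')
def P(th,rad,z): a=A0+th; return [HUB[0]+rad*np.cos(a),HUB[1]+rad*np.sin(a),z]
print('pin',wproj(c,P(.5205,.185,.058)))
for th in [.6,.65,.7,.75,.8,.85,.9]:
  print(th,((wproj(c,P(th,.185,.052))-[100,130])*5).round(0))
im=cv2.imread('pics/w5.png'); cv2.imwrite('pics/w5c.png',cv2.resize(im[130:240,100:250],None,fx=5,fy=5,interpolation=cv2.INTER_CUBIC))
"
```

```text
pin [[322.46453151 190.72586747]]
0.6 [[970. 293.]]
0.65 [[883. 302.]]
0.7 [[798. 315.]]
0.75 [[716. 331.]]
0.8 [[638. 352.]]
0.85 [[564. 375.]]
0.9 [[495. 402.]]
```

View pics/w5c.png

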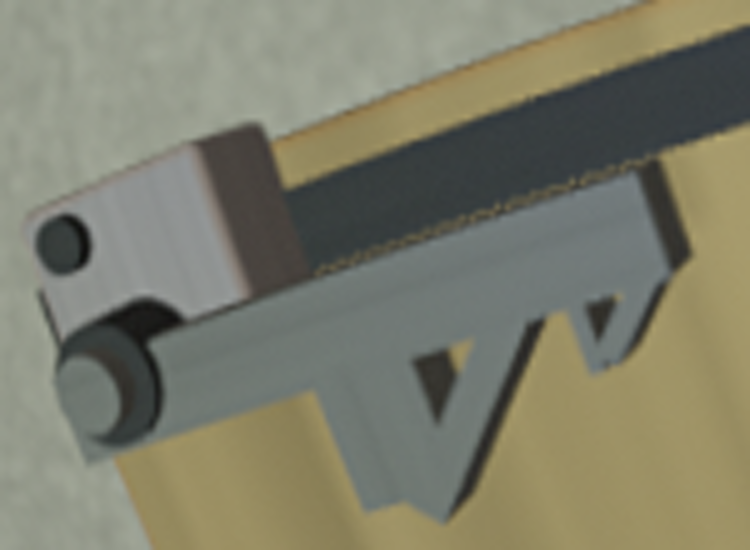

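{"fn": "play_rows", "kwargs": {
  "increments": [
    [0,-3,0,0,0,0,-0.015],
    [0,-4,0.1,0,0,0,-0.026],
    [0,-4.5,0.1,0,0,0,-0.03],
    [0,-4.5,0.1,0,0,0,-0.03],
    [0,-4,0.1,0,0,0,-0.027],
    [0,-3.5,0.1,0,0,0,-0.024],
    [0,-2.5,0,0,0,0,-0.017],
    [0,-1,0,0,0,0,-0.007]
  ]
}}

```text
clock: 8.35
tool_pos: [0.5337, 0.0478, 0.0621]
eef_rot: [0.999, 0.032, 0.004, -0.0]
contact_force: [5.8, -1.3, -5.5]
opening: 0.147
```

```bash
python3 -c "
from h import *
arcstat()"
```

```text
t 8.35 th 0.6866 rad 149.92 z 62.07 psi-err -0.0223 tilt [-0.0006 -0.0086] | Ft -5.70 Fr -1.58 Fz -5.50 open 0.147
```

{"fn": "play_rows", "kwargs": {
  "increments": [
    [0,-1.2,0.1,0,0,-0.001,-0.004],
    [0,-1.2,0.1,0,0,-0.001,-0.004],
    [0,-1.2,0.1,0,0,-0.001,-0.004],
    [0,-1.2,0,0,0,-0.001,-0.004],
    [0,-1.2,0,0,0,-0.001,-0.004],
    [0,-1.2,0,0,0,-0.001,-0.006],
    [0,-1,0,0,0,-0.001,-0.006],
    [0,-0.8,0,0,0,0,-0.005]
  ]
}}

```text
clock: 9.35
tool_pos: [0.5282, 0.0474, 0.0621]
eef_rot: [0.999, 0.051, 0.004, -0.001]
contact_force: [5.6, -1.3, -5.1]
opening: 0.151
```

```bash
python3 -c "
from h import *
arcstat()"
```

```text
t 9.35 th 0.7234 rad 149.91 z 62.10 psi-err -0.0238 tilt [-0.0008 -0.0079] | Ft -5.52 Fr -1.69 Fz -5.11 open 0.151
```

{"fn": "play_rows", "kwargs": {
  "increments": [
    [0,-1.3,0.1,0,0,-0.001,-0.002],
    [0,-1.3,0.1,0,0,-0.001,-0.002],
    [0,-1.3,0.1,0,0,-0.001,-0.004],
    [0,-1.3,0,0,0,-0.001,-0.004],
    [0,-1.3,0,0,0,-0.001,-0.004],
    [0,-1.3,0,0,0,-0.001,-0.005],
    [0,-1.3,0,0,0,-0.001,-0.005],
    [0,-1.3,0,0,0,0,-0.005]
  ]
}}

```text
clock: 10.35
tool_pos: [0.5226, 0.0469, 0.0621]
eef_rot: [0.998, 0.068, 0.005, -0.001]
contact_force: [5.9, -1.1, -5.8]
opening: 0.149
```

```bash
python3 -c "
from h import *
im=r.snapshot('wrist'); cv2.imwrite('pics/w6.png',cv2.resize(im[110:230,130:340,::-1],None,fx=3.8,fy=3.8,interpolation=cv2.INTER_CUBIC))
arcstat()"
```

```text
t 10.40 th 0.7620 rad 149.89 z 62.08 psi-err -0.0179 tilt [-0.0011 -0.0092] | Ft -5.56 Fr -2.18 Fz -5.54 open 0.147
```

View pics/w6.png

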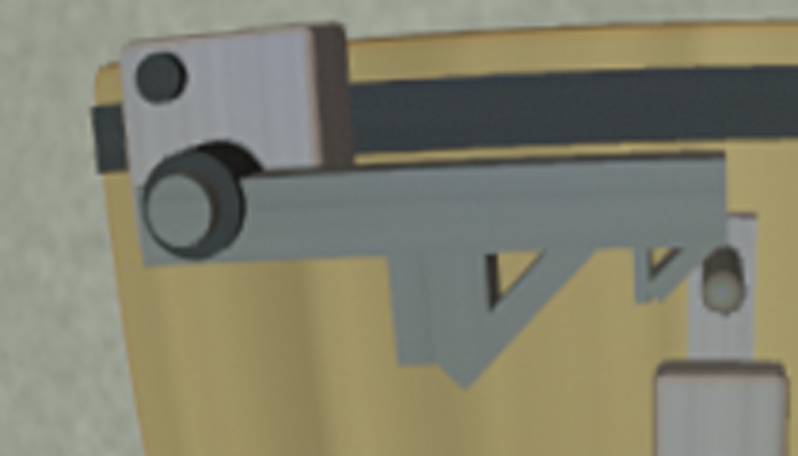

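{"fn": "play_rows", "kwargs": {
  "increments": [
    [0,-1.3,0.1,0,0,-0.001,-0.003],
    [0,-1.3,0.1,0,0,-0.001,-0.003],
    [0,-1.3,0.1,0,0,-0.001,-0.004],
    [0,-1.3,0.1,0,0,-0.001,-0.004],
    [0,-1.3,0,0,0,-0.001,-0.004],
    [0,-1.3,0,0,0,-0.001,-0.004],
    [0,-1.3,0,0,0,-0.001,-0.004],
    [0,-1.3,0,0,0,-0.001,-0.004]
  ]
}}

```text
clock: 11.4
tool_pos: [0.5208, 0.0466, 0.0621]
eef_rot: [0.997, 0.083, 0.009, -0.001]
contact_force: [6.9, 0.1, -7.7]
opening: 0.145
```

```bash
python3 -c "
from h import *
arcstat()"
```

```text
t 11.40 th 0.7726 rad 149.84 z 62.14 psi-err -0.0374 tilt [-0.0013 -0.0172] | Ft -6.83 Fr -0.80 Fz -7.68 open 0.145
```

{"fn": "play_rows", "kwargs": {
  "increments": [
    [0,-1.8,0.1,0,0,-0.003,0],
    [0,-1.8,0.1,0,0,-0.003,0],
    [0,-1.8,0.1,0,0,-0.003,0],
    [0,-1.8,0.1,0,0,-0.003,0],
    [0,-1.8,0,0,0,-0.003,-0.002],
    [0,-1.8,0,0,0,-0.003,-0.002],
    [0,-1.8,0,0,0,-0.003,-0.002],
    [0,-1.8,0,0,0,-0.003,-0.002]
  ]
}}

```text
clock: 12.4
tool_pos: [0.5208, 0.0466, 0.0621]
eef_rot: [0.996, 0.086, 0.009, -0.002]
contact_force: [7.7, -1.4, -8.7]
opening: 0.146
```

```bash
python3 -c "
from h import *
arcstat()"
```

```text
t 12.40 th 0.7732 rad 149.83 z 62.14 psi-err -0.0424 tilt [-0.0022 -0.0191] | Ft -7.51 Fr -2.37 Fz -8.74 open 0.146
```

```bash
python3 -c "
from h import *
im=r.snapshot('wrist'); cv2.imwrite('pics/w7.png',im[:,:,::-1]); cv2.imwrite('pics/w7c.png',cv2.resize(im[110:230,130:340,::-1],None,fx=3.8,fy=3.8,interpolation=cv2.INTER_CUBIC))
im=r.snapshot('scene'); cv2.imwrite('pics/s7.png',cv2.resize(im[130:260,240:420,::-1],None,fx=4,fy=4,interpolation=cv2.INTER_CUBIC))
s=arcstat(); print(s['q'],s['joint_torque'],s['qd'],s['moment'])"
```

```text
t 12.50 th 0.7729 rad 149.84 z 62.17 psi-err -0.0428 tilt [-0.0022 -0.0192] | Ft -6.56 Fr -1.28 Fz -8.53 open 0.150
[-0.16729482  0.84593798 -0.01464371  2.02248397  0.03534413  0.25417994
 -0.03971261] [-7.46456981e-01 -5.19048321e+01  4.04104460e-01 -1.64435338e+00
 -1.84584333e-02  1.99869543e+00  1.66395740e-01] [ 0.00078165  0.0001679  -0.00097791  0.00050252 -0.00039033 -0.00163565
 -0.00152442] [-0.18960077 -1.26982421 -0.14668577]
```

View pics/w7c.png

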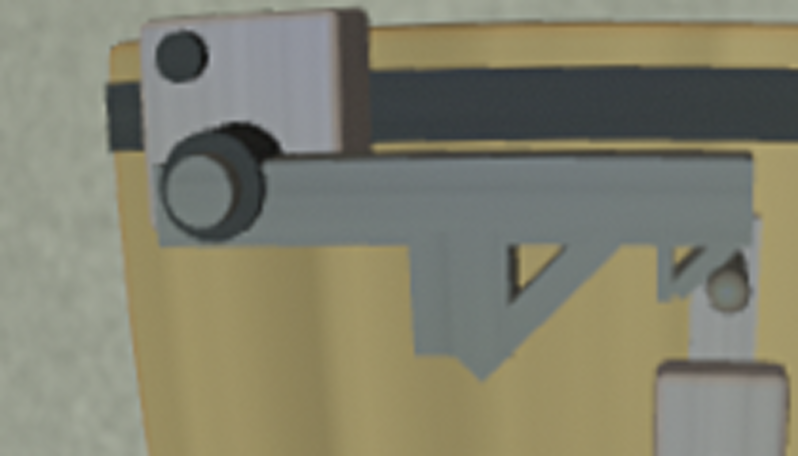

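View pics/s7.png

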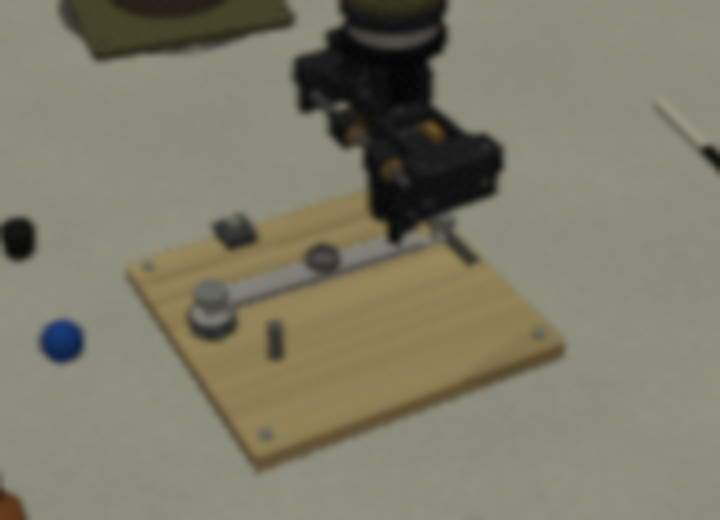

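{"fn": "play_rows", "kwargs": {
  "increments": [
    [0,-2.4,0.2,0.3,0,-0.006,0.003],
    [0,-2.4,0.2,0.3,0,-0.006,0.003],
    [0,-2.6,0.2,0.3,0,-0.006,0.003],
    [0,-2.6,0.2,0.3,0,-0.006,0.003],
    [0,-2.8,0.2,0.3,0,-0.006,0.003],
    [0,-2.8,0.2,0.3,0,-0.006,0.003],
    [0,-3,0.2,0.3,0,-0.006,0.003],
    [0,-3,0.2,0.3,0,-0.006,0.003]
  ]
}}

```text
clock: 13.5
tool_pos: [0.5206, 0.0466, 0.0621]
eef_rot: [0.997, 0.073, 0.006, -0.003]
contact_force: [8.2, -0.0, -7.8]
opening: 0.146
```

```bash
python3 -c "
from h import *
s=arcstat(); print(s['joint_torque'],s['moment'])"
```

```text
t 13.50 th 0.7739 rad 149.88 z 62.12 psi-err -0.0173 tilt [-0.0049 -0.0117] | Ft -8.18 Fr -1.09 Fz -7.77 open 0.146
[ -0.52499956 -51.11674547   0.53936994  -0.82252823  -0.11700302
   2.48427093   0.065935  ] [-0.14410436 -1.6147582  -0.03236857]
```

{"fn": "play_rows", "kwargs": {
  "increments": [
    [0,-3.5,0.2,0.3,0,-0.008,0.003],
    [0,-3.5,0.2,0.3,0,-0.008,0.003],
    [0,-4,0.2,0.3,0,-0.008,0.003],
    [0,-4,0.2,0.3,0,-0.008,0.003],
    [0,-1.8,0.2,0.3,0,-0.005,0.002],
    [0,-1.8,0.2,0.3,0,-0.005,0.002],
    [0,-1.8,0.2,0.3,0,-0.005,0.002],
    [0,-1.8,0.2,0.3,0,-0.005,0.002]
  ]
}}

```text
clock: 14.5
tool_pos: [0.5208, 0.0467, 0.0621]
eef_rot: [0.998, 0.065, 0.001, -0.004]
contact_force: [6.8, 0.5, -5.9]
opening: 0.142
```

```bash
python3 -c "
from h import *
s=arcstat(); print(s['joint_torque'],s['moment'])"
```

```text
t 14.50 th 0.7726 rad 149.92 z 62.06 psi-err -0.0016 tilt [-0.0072 -0.0023] | Ft -6.77 Fr -0.34 Fz -5.85 open 0.142
[-4.97786924e-01 -5.06411934e+01  5.46058416e-01 -1.98079884e+00
 -1.87527929e-01  1.96380034e+00 -9.53458337e-03] [-0.21252058 -1.33948393 -0.0363445 ]
```

{"fn": "play_rows", "kwargs": {
  "increments": [
    [0,-2,0.1,0.2,0.001,-0.004,0],
    [0,-2,0.1,0.2,0.001,-0.004,0],
    [0,-2.5,0.1,0.2,0.001,-0.004,0],
    [0,-3,0.1,0.2,0.001,-0.005,0],
    [0,-3.5,0.1,0.2,0.001,-0.005,0],
    [0,-4,0.1,0.2,0.001,-0.006,0],
    [0,-4.5,0.1,0.2,0.001,-0.006,0],
    [0,-5,0.1,0.2,0.001,-0.006,0]
  ]
}}

```text
clock: 15.5
tool_pos: [0.5189, 0.0464, 0.0622]
eef_rot: [0.998, 0.067, 0.004, -0.009]
contact_force: [10.9, -0.5, -10.6]
opening: 0.147
```

```bash
python3 -c "
from h import *
s=arcstat(); print(s['joint_torque'],s['moment'])"
```

```text
t 15.50 th 0.7858 rad 149.95 z 62.19 psi-err 0.0079 tilt [-0.0166 -0.0099] | Ft -10.72 Fr -2.08 Fz -10.60 open 0.147
[ -0.63795274 -52.14605212   0.15995092   0.47347343  -0.31351148
   3.36075537  -0.06276486] [-0.23093182 -2.1998274  -0.01345635]
```

{"fn": "play_rows", "kwargs": {
  "increments": [
    [0,-4,0.2,0.3,-0.003,-0.006,-0.008],
    [0,-5,0.2,0.3,-0.003,-0.006,-0.01],
    [0,-5,0.2,0.3,-0.003,-0.006,-0.01],
    [0,-5,0.2,0.3,-0.003,-0.006,-0.01],
    [0,-4,0.2,0.3,-0.003,-0.005,-0.006],
    [0,-3.5,0.1,0.2,-0.002,-0.004,0],
    [0,-3.5,0.1,0.2,-0.002,-0.004,0],
    [0,-3.5,0.1,0.2,-0.002,-0.004,0]
  ]
}}

```text
clock: 16.5
tool_pos: [0.5075, 0.0442, 0.0622]
eef_rot: [0.996, 0.092, 0.006, 0.002]
contact_force: [10.3, -0.5, -8.9]
opening: 0.144
```

```bash
python3 -c "
from h import *
s=arcstat()"
```

```text
t 16.50 th 0.8629 rad 149.72 z 62.16 psi-err 0.0338 tilt [ 0.0048 -0.012 ] | Ft -9.94 Fr -2.76 Fz -8.94 open 0.144
```

{"fn": "play_rows", "kwargs": {
  "increments": [
    [0,-2.5,0.2,0.2,0,-0.003,-0.004],
    [0,-2,0.2,0.2,0,-0.003,-0.004],
    [0,-1.5,0.2,0.2,0,-0.003,-0.004],
    [0,-1.2,0.2,0.2,0,-0.003,-0.004],
    [0,-1,0.2,0.2,0,-0.003,-0.004],
    [0,-0.8,0.2,0.2,0,-0.003,-0.004],
    [0,-0.6,0.2,0.2,0,-0.003,-0.004],
    [0,-0.6,0.2,0.2,0,-0.003,-0.004]
  ]
}}

```text
clock: 17.5
tool_pos: [0.5104, 0.0448, 0.062]
eef_rot: [0.994, 0.111, 0.006, 0.001]
contact_force: [5.1, -0.8, -4.2]
opening: 0.152
```

```bash
python3 -c "
from h import *
s=arcstat()
im=r.snapshot('wrist'); cv2.imwrite('pics/w8.png',im[:,:,::-1]); cv2.imwrite('pics/w8c.png',cv2.resize(im[110:230,130:340,::-1],None,fx=3.8,fy=3.8,interpolation=cv2.INTER_CUBIC))
"
```

```text
t 17.50 th 0.8433 rad 149.77 z 62.03 psi-err -0.0234 tilt [ 0.004 -0.012] | Ft -4.83 Fr -1.79 Fz -4.22 open 0.152
```

View pics/w8c.png

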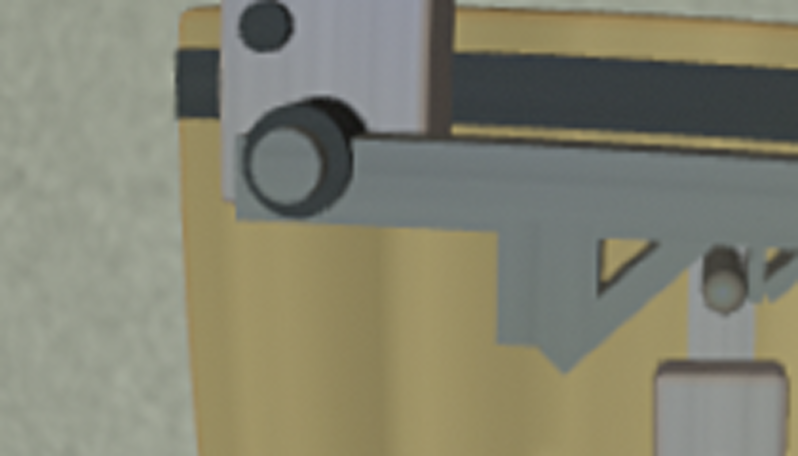

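{"fn": "play_rows", "kwargs": {
  "increments": [
    [0,-0.3,0.1,0.2,0,-0.002,0.003],
    [0,-0.2,0.1,0.2,0,-0.002,0.003],
    [0,0,0.1,0.2,0,-0.002,0.003],
    [0,0,0.1,0.2,0,-0.002,0.003],
    [0,0,0.1,0.2,0,-0.002,0.003],
    [0,0,0.1,0.2,0,-0.002,0.003],
    [0,0,0.1,0.2,0,-0.002,0.003],
    [0,0,0.1,0.2,0,-0.002,0.003]
  ]
}}

```text
clock: 18.55
tool_pos: [0.5106, 0.0449, 0.0618]
eef_rot: [0.995, 0.099, -0.001, 0.002]
contact_force: [3.0, 0.2, 3.8]
opening: 0.149
```

```bash
python3 -c "
from h import *
s=arcstat(); print(s['contact_force'],s['moment'])
"
```

```text
t 18.55 th 0.8417 rad 149.84 z 61.81 psi-err -0.0010 tilt [0.0031 0.0031] | Ft -2.98 Fr -0.44 Fz 3.81 open 0.149
[3.00382473 0.15342018 3.81285243] [ 0.07100265 -0.56494237  0.0779968 ]
```

{"fn": "play_rows", "kwargs": {
  "increments": [
    [0,0.1,0,-0.2,0,0,0],
    [0,0.1,0,-0.2,0,0,0],
    [0,0.1,0,-0.1,0,0,0],
    [0,0.1,0,0,0,0,0],
    [0,0.1,0,0,0,0,0],
    [0,0.1,0,0,0,0,0],
    [0,0,0,0,0,0,0],
    [0,0,0,0,0,0,0]
  ]
}}

```text
clock: 19.55
tool_pos: [0.5106, 0.0449, 0.0619]
eef_rot: [0.995, 0.099, -0.002, 0.002]
contact_force: [3.1, -0.1, -0.3]
opening: 0.149
```

```bash
python3 -c "
from h import *
s=arcstat(); print(s['contact_force'],s['moment'])
"
```

```text
t 19.55 th 0.8418 rad 149.82 z 61.89 psi-err -0.0009 tilt [0.0031 0.0045] | Ft -3.00 Fr -0.69 Fz -0.25 open 0.149
[ 3.07790742 -0.08806787 -0.25363764] [-0.04600365 -0.69171567  0.03164513]
```

{"fn": "play_rows", "kwargs": {
  "increments": [
    [0,0.3,0,0,0,-0.001,0],
    [0,0.3,0,0,0,-0.001,0],
    [0,0.3,0,0,0,-0.001,0],
    [0,0.3,0,0,0,-0.001,0],
    [0,0.3,0,0,0,-0.001,0],
    [0,0.3,0,0,0,-0.001,0],
    [0,0.3,0,0,0,-0.001,0],
    [0,0.3,0,0,0,-0.001,0]
  ]
}}

```text
clock: 20.55
tool_pos: [0.5106, 0.0449, 0.0618]
eef_rot: [0.995, 0.099, -0.009, 0.002]
contact_force: [0.7, -0.5, 2.3]
opening: 0.15
```

```bash
python3 -c "
from h import *
s=arcstat(); print(s['contact_force'],s['moment'])
"
```

```text
t 20.55 th 0.8419 rad 149.80 z 61.84 psi-err -0.0006 tilt [0.0031 0.0179] | Ft -0.57 Fr -0.63 Fz 2.32 open 0.150
[ 0.67834584 -0.50866195  2.32364874] [-0.04961637 -0.29458351 -0.02128512]
```

{"fn": "play_rows", "kwargs": {
  "increments": [
    [0,0,0,0,0,0,0],
    [0.14,0,0,0,0,0,0],
    [0.16,0,0,0,0,0,0],
    [0.17,0,0,0,0,0,0],
    [0.18,0,0,0,0,0,0],
    [0.2,0,0,0,0,0,0],
    [0.24,0,0,0,0,0,0],
    [0.28,0,0,0,0,0,0]
  ],
  "grip_force": 5
}}

```text
clock: 21.55
tool_pos: [0.508, 0.0449, 0.061]
eef_rot: [0.995, 0.099, -0.012, 0.002]
contact_force: [-0.0, 0.4, 0.2]
opening: 0.28
```

```bash
python3 -c "
from h import *
s=arcstat(); print(s['contact_force'],s['moment'])
im=r.snapshot('wrist'); cv2.imwrite('pics/w9.png',im[:,:,::-1])
"
```

```text
t 21.55 th 0.8591 rad 150.36 z 61.04 psi-err 0.0162 tilt [0.0025 0.0235] | Ft -0.05 Fr 0.44 Fz 0.21 open 0.280
[-0.04298315  0.44318963  0.21286086] [-0.0429089   0.02362737 -0.03730765]
```

View pics/w9.png

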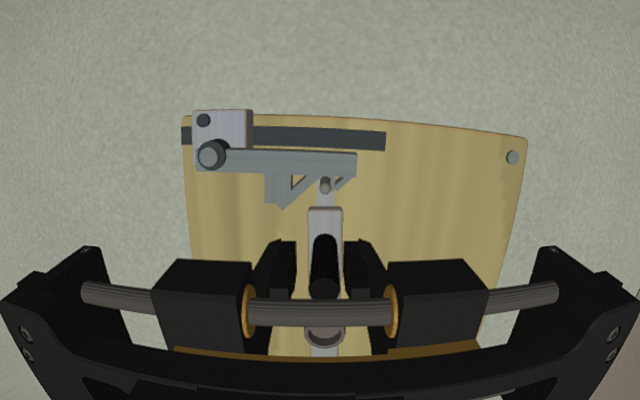

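{"fn": "play_rows", "kwargs": {
  "increments": [
    [0.4,1,0,0,0,0.004,0],
    [0.5,1,0,-1,0,0.006,0],
    [0.5,0,0,-5,0,0.006,0],
    [0.5,0,0,-10,0,0.006,0],
    [0.5,0,0,-20,0,0,0],
    [0.5,0,0,-25,0,0,0],
    [0.5,0,0,-25,0,0,0],
    [0.5,0,0,-15,0,0,0]
  ]
}}

```text
clock: 22.6
tool_pos: [0.5091, 0.0454, 0.1672]
eef_rot: [0.995, 0.099, -0.0, 0.001]
contact_force: [-0.4, 0.4, 0.6]
opening: 0.499
```

```bash
python3 -c "
from h import *
arcstat()
im=r.snapshot('wrist'); cv2.imwrite('pics/w10.png',im[:,:,::-1])
im=r.snapshot('top'); cv2.imwrite('pics/t10.png',im[:,:,::-1])
plan([.483,-.291,.15],np.radians(-36.9+20),8,.6)
"
```

```text
t 22.60 th 0.8509 rad 150.55 z 167.16 psi-err 0.0079 tilt [0.0026 0.0004] | Ft 0.28 Fr 0.45 Fz 0.59 open 0.499
psi 11.37 tilt [ 0.0027 -0.0018  0.    ] pos [509.9  45.4 167.4]
[[0.6,-11.6,40.6,2.2,0.0003,-0.0002,0.0617],[0.6,-9.1,41.2,2.2,0.0003,-0.0002,0.0617],[0.6,-6.5,41.7,2.2,0.0003,-0.0002,0.0617],[0.6,-3.9,42.0,2.2,0.0003,-0.0002,0.0617],[0.6,-1.3,42.2,2.2,0.0003,-0.0002,0.0617],[0.6,1.3,42.2,2.2,0.0003,-0.0002,0.0617],[0.6,3.9,42.0,2.2,0.0003,-0.0002,0.0617],[0.6,6.4,41.7,2.2,0.0003,-0.0002,0.0617]]
```

View pics/w10.png

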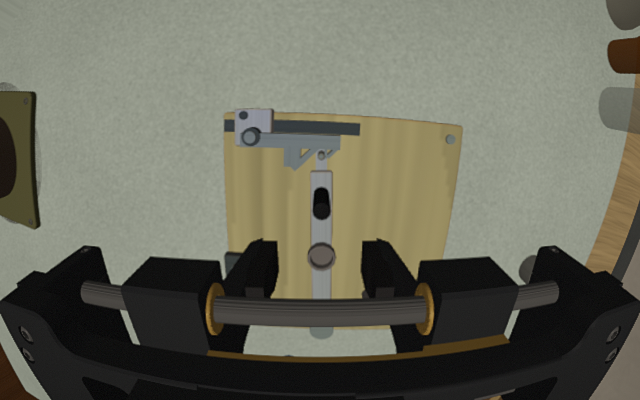

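{"fn": "play_rows", "kwargs": {
  "increments": [
    [0.6,-8,29,3,0,0,0.06],
    [0.6,-11,49,4,0,0,0.065],
    [0.6,-9,54,4,0,0,0.065],
    [0.6,-5,55,4,0,0,0.065],
    [0.6,-2,55,4,0,0,0.065],
    [0.6,1,45,4,0,0,0.065],
    [0.6,3,30,4,0,0,0.065],
    [0.6,2,12,2,0,0,0.03]
  ]
}}

```text
clock: 23.7
tool_pos: [0.4784, -0.2929, 0.1347]
eef_rot: [0.989, -0.145, 0.001, -0.0]
contact_force: [-0.5, 0.5, 0.4]
opening: 0.599
```

```bash
python3 -c "
from h import *
im=cv2.imread('pics/t10.png'); cv2.imwrite('pics/t10c.png',cv2.resize(im[150:290,255:445],None,fx=4.2,fy=4.2,interpolation=cv2.INTER_CUBIC))
plan([.483,-.2915,.1],np.radians(-20),4,.6)
"
```

```text
psi -16.69 tilt [-0.0012 -0.0016 -0.    ] pos [ 478.4 -292.9  134.7]
[[0.6,1.0,-0.7,8.7,-0.0003,-0.0004,0.0144],[0.6,1.0,-0.7,8.7,-0.0003,-0.0004,0.0144],[0.6,1.0,-0.7,8.7,-0.0003,-0.0004,0.0144],[0.6,1.0,-0.7,8.7,-0.0003,-0.0004,0.0144]]
```

View pics/t10c.png

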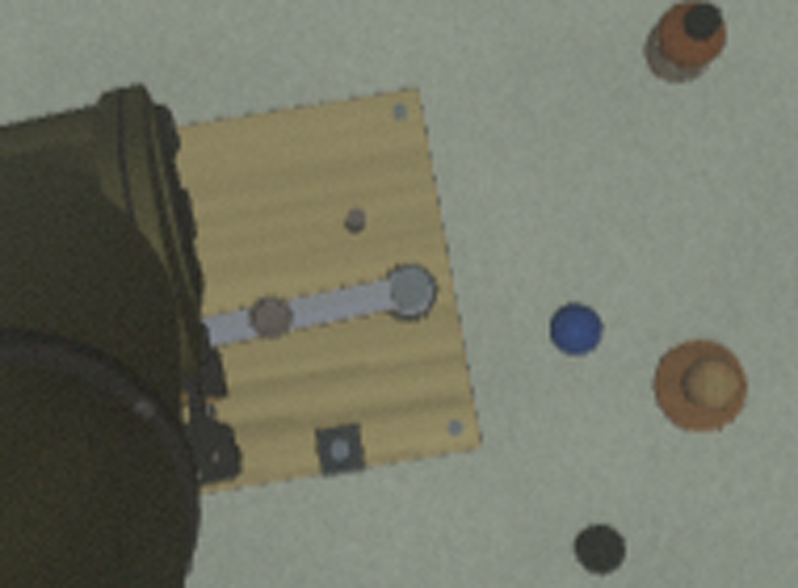

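{"fn": "play_rows", "kwargs": {
  "increments": [
    [0.6,1,-0.5,7,0,0,0.015],
    [0.6,1,-0.5,8,0,0,0.015],
    [0.6,1,-0.5,8,0,0,0.015],
    [0.6,1,-0.5,7,0,0,0.01],
    [0.6,0,0,4,0,0,0],
    [0.6,0,0,0,0,0,0],
    [0.6,0,0,0,0,0,0],
    [0.6,0,0,0,0,0,0]
  ]
}}

```text
clock: 24.7
tool_pos: [0.4844, -0.2861, 0.0977]
eef_rot: [0.985, -0.17, 0.0, -0.002]
contact_force: [0.9, 0.1, 0.8]
opening: 0.602
```

```bash
python3 -c "
from h import *
c=r.get_calibration('wrist')
im=r.snapshot('wrist'); cv2.imwrite('pics/w11.png',im[:,:,::-1])
plan([.483,-.2915,.017],np.radians(-20),4,.6)
for q in [(.4817,-.2924,.033),(.4844,-.2912,.033),(.483,-.2915,.05)]: print(wproj(c,q))
print('ring top', onz('top',((270.5)/4.2-.5+255,(316.5)/4.2-.5+150),.056))
"
```

```text
psi -19.57 tilt [-0.0049  0.0006 -0.    ] pos [ 484.5 -286.2   97.7]
[[0.6,0.1,1.4,20.2,-0.0012,0.0001,0.0019],[0.6,0.1,1.4,20.2,-0.0012,0.0001,0.0019],[0.6,0.1,1.4,20.2,-0.0012,0.0001,0.0019],[0.6,0.1,1.4,20.2,-0.0012,0.0001,0.0019]]
[[320.57855215 224.43469818]]
[[323.53812996 221.82217267]]
[[322.01803133 231.75662657]]
ring top [ 0.52313269 -0.01322543  0.056     ]
```

View pics/w11.png

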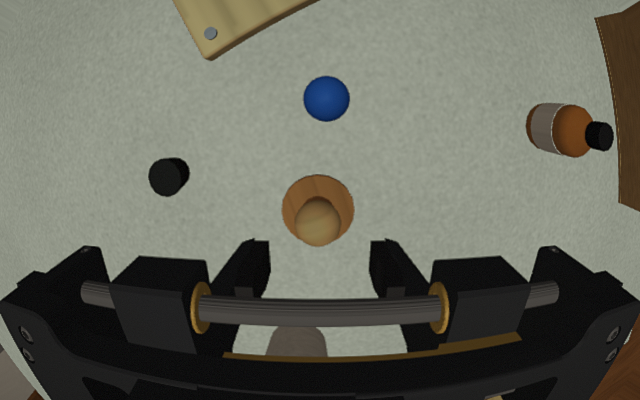

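{"fn": "play_rows", "kwargs": {
  "increments": [
    [0.6,0,1.5,12,0,0,0],
    [0.6,0,1.5,16,0,0,0],
    [0.6,-0.3,1.5,18,0,0,0],
    [0.6,-0.3,1,16,0,0,0],
    [0.6,-0.3,0.5,11,0,0,0],
    [0.6,0,0,6,0,0,0],
    [0.6,0,0,1,0,0,0],
    [0.6,0,0,0,0,0,0]
  ]
}}

```text
clock: 25.75
tool_pos: [0.481, -0.2914, 0.011]
eef_rot: [0.985, -0.17, -0.0, -0.003]
contact_force: [-0.6, -0.4, 1.5]
opening: 0.599
```

```bash
python3 -c "
from h import *
plan([.483,-.2918,.017],np.radians(-20),4,.6)
im=r.snapshot('wrist'); cv2.imwrite('pics/w12.png',im[:,:,::-1])
"
```

```text
psi -19.59 tilt [-0.0052  0.0019 -0.    ] pos [ 481.  -291.4   11. ]
[[0.6,0.5,-0.1,-1.5,-0.0013,0.0005,0.0018],[0.6,0.5,-0.1,-1.5,-0.0013,0.0005,0.0018],[0.6,0.5,-0.1,-1.5,-0.0013,0.0005,0.0018],[0.6,0.5,-0.1,-1.5,-0.0013,0.0005,0.0018]]
```

View pics/w12.png

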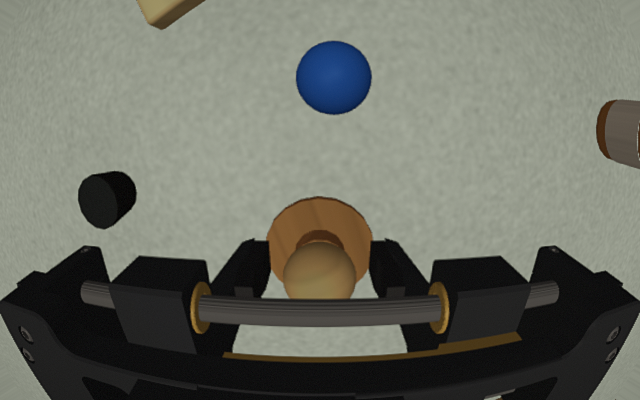

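{"fn": "play_rows", "kwargs": {
  "increments": [
    [0.6,0.3,0,-3,0,0,0],
    [0.5,0.2,0,-2,0,0,0],
    [0.42,0,0,0,0,0,0],
    [0.3,0,0,0,0,0,0],
    [0.3,0,0,0,0,0,0],
    [0.3,0,0,0,0,0,0],
    [0.3,0,0,0,0,0,0],
    [0.3,0,0,0,0,0,0]
  ],
  "grip_force": 10
}}

```text
clock: 26.8
tool_pos: [0.4814, -0.2917, 0.0177]
eef_rot: [0.985, -0.17, -0.0, -0.003]
contact_force: [-0.7, -0.5, 1.1]
opening: 0.372
```

```bash
python3 -c "
from h import *
plan([.483,-.2918,.15],np.radians(-20),4,.6); s=r.get_state(); print(s['opening']*88,s['contact_force'])
"
```

```text
psi -19.59 tilt [-0.0049  0.0012  0.    ] pos [ 481.4 -291.7   17.7]
[[0.6,0.4,-0.1,-33.1,-0.0012,0.0003,0.0018],[0.6,0.4,-0.1,-33.1,-0.0012,0.0003,0.0018],[0.6,0.4,-0.1,-33.1,-0.0012,0.0003,0.0018],[0.6,0.4,-0.1,-33.1,-0.0012,0.0003,0.0018]]
32.77300388302376 [-0.67911434 -0.45828179  1.06520162]
```

{"fn": "play_rows", "kwargs": {
  "increments": [
    [0.3,0,0,-3,0,0,0],
    [0.3,0,0,-6,0,0,0],
    [0.3,0,0,-12,0,0,0],
    [0.3,0,0,-20,0,0,0],
    [0.3,0,0,-25,0,0,0],
    [0.3,0,0,-25,0,0,0],
    [0.3,0,0,-20,0,0,0],
    [0.3,0,0,-10,0,0,0]
  ]
}}

```text
clock: 27.8
tool_pos: [0.4821, -0.2927, 0.1463]
eef_rot: [0.985, -0.17, 0.002, -0.002]
contact_force: [0.7, -0.4, 0.4]
opening: 0.377
```

```bash
python3 -c "
from h import *
c=r.get_calibration('wrist'); s=r.get_state(); print(s['opening']*88)
im=r.snapshot('wrist'); cv2.imwrite('pics/w13.png',im[:,:,::-1])
plan([.5227,-.0136,.14],np.radians(10.4),8,.3)
"
```

```text
33.156036224184255
psi -19.6 tilt [-0.0043 -0.0037 -0.    ] pos [ 482.6 -293.   147. ]
[[0.3,-7.0,-34.6,0.9,-0.0005,-0.0005,-0.0655],[0.3,-4.7,-35.0,0.9,-0.0005,-0.0005,-0.0655],[0.3,-2.4,-35.2,0.9,-0.0005,-0.0005,-0.0655],[0.3,-0.1,-35.3,0.9,-0.0005,-0.0005,-0.0655],[0.3,2.2,-35.2,0.9,-0.0005,-0.0005,-0.0655],[0.3,4.5,-35.0,0.9,-0.0005,-0.0005,-0.0655],[0.3,6.8,-34.6,0.9,-0.0005,-0.0005,-0.0655],[0.3,9.0,-34.1,0.9,-0.0005,-0.0005,-0.0655]]
```

View pics/w13.png

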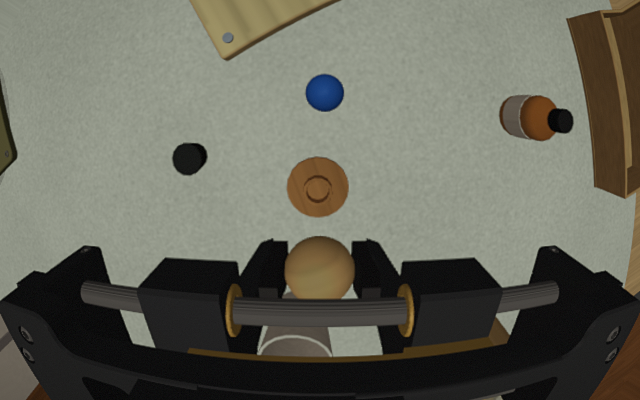

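{"fn": "play_rows", "kwargs": {
  "increments": [
    [0.3,-5,-25,0,0,0,-0.04],
    [0.3,-5,-38,0,0,0,-0.07],
    [0.3,-3,-45,1,0,0,-0.075],
    [0.3,0,-46,1,0,0,-0.08],
    [0.3,3,-46,1,0,0,-0.08],
    [0.3,5,-40,1,0,0,-0.08],
    [0.3,5,-27,1,0,0,-0.07],
    [0.3,3,-12,1,0,0,-0.04]
  ]
}}

```text
clock: 28.85
tool_pos: [0.5214, -0.0082, 0.1393]
eef_rot: [0.995, 0.103, 0.001, -0.001]
contact_force: [0.1, -0.8, -0.9]
opening: 0.376
```

```bash
python3 -c "
from h import *
plan([.5226,-.0132,.1],np.radians(11),4,.3)
"
```

```text
psi 11.83 tilt [-0.0007 -0.0029  0.    ] pos [521.4  -8.2 139.3]
[[0.3,0.0,1.3,9.8,-0.0002,-0.0007,0.0036],[0.3,0.0,1.3,9.8,-0.0002,-0.0007,0.0036],[0.3,0.0,1.3,9.8,-0.0002,-0.0007,0.0036],[0.3,0.0,1.3,9.8,-0.0002,-0.0007,0.0036]]
```

{"fn": "play_rows", "kwargs": {
  "increments": [
    [0.3,0,2,6,0,0,0.003],
    [0.3,0,2,10,0,0,0.003],
    [0.3,0,1.5,10,0,0,0.003],
    [0.3,0,1,8,0,0,0.003],
    [0.3,0,0,4,0,0,0],
    [0.3,0,0,0,0,0,0],
    [0.3,0,0,0,0,0,0],
    [0.3,0,0,0,0,0,0]
  ]
}}

```text
clock: 29.85
tool_pos: [0.522, -0.0201, 0.0979]
eef_rot: [0.996, 0.093, 0.0, 0.001]
contact_force: [-0.4, -0.5, -1.0]
opening: 0.374
```

```bash
python3 -c "
from h import *
plan([.5226,-.0132,.0545],np.radians(11),6,.3)
im=r.snapshot('wrist'); cv2.imwrite('pics/w14.png',im[:,:,::-1])
im=r.snapshot('scene'); cv2.imwrite('pics/s14.png',cv2.resize(im[130:260,240:420,::-1],None,fx=4,fy=4,interpolation=cv2.INTER_CUBIC))
print(r.get_state()['contact_force'])
"
```

```text
psi 10.63 tilt [ 0.0019 -0.0004  0.    ] pos [522.  -20.1  97.9]
[[0.3,0.3,-1.1,7.2,0.0003,-0.0001,-0.0011],[0.3,0.3,-1.1,7.2,0.0003,-0.0001,-0.0011],[0.3,0.3,-1.1,7.2,0.0003,-0.0001,-0.0011],[0.3,0.3,-1.1,7.2,0.0003,-0.0001,-0.0011],[0.3,0.3,-1.1,7.2,0.0003,-0.0001,-0.0011],[0.3,0.3,-1.1,7.2,0.0003,-0.0001,-0.0011]]
[ 0.5294047  -0.56081003  0.22824326]
```

View pics/w14.png

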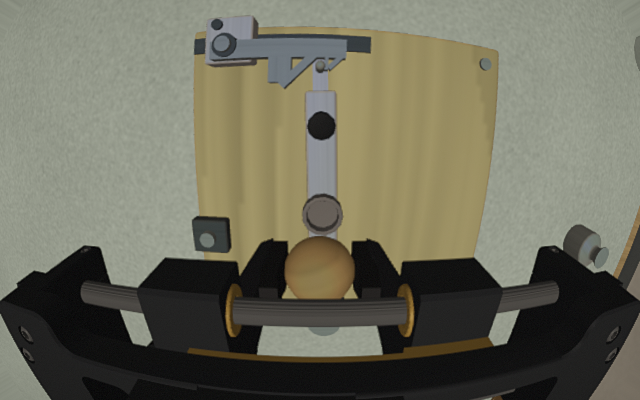

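View pics/s14.png

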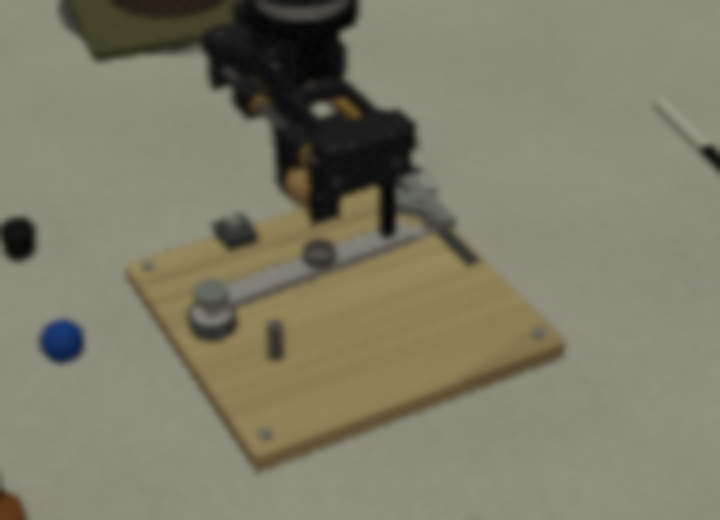

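```bash
python3 -c "
from h import *
c=r.get_calibration('wrist'); s=r.get_state(); p=np.array(s['tool_pos'])
print('ring pred',wproj(c,(.5226,-.0132,.056)),'knob',wproj(c,(.5108,.0449,.095)),'hub',wproj(c,(.540,-.102,.05)))
print('pin',wproj(c,(.540-.0294*185/150,-.102+.1469*185/150,.058)))
print('ball pred',wproj(c,p+[0,0,.0153]))
for dy in (-3,3):
  R=psi(s)[1]; print(dy,wproj(c,p+[0,0,.0153]+R[:,1]*dy/1000), wproj(c,np.array([.5226,-.0132,.056])+R[:,1]*dy/1000))
"
```

```text
ring pred [[324.01635105 218.33155413]] knob [[323.90709305 129.5535421 ]] hub [[323.98509112 322.42185678]]
pin [[322.05465404  66.89889038]]
ball pred [[321.89740131 272.45152136]]
-3 [[321.9235073  267.07044511]] [[324.04214888 213.94185253]]
3 [[321.87124337 277.72539284]] [[323.9901893  222.67566767]]
```

{"fn": "play_rows", "kwargs": {
  "increments": [
    [0.3,0.3,-2,4,0,0,-0.001],
    [0.3,0.3,-2,7,0,0,-0.001],
    [0.3,0.3,-2,8,0,0,-0.001],
    [0.3,0.3,-1.5,7,0,0,-0.001],
    [0.3,0,-0.5,5,0,0,-0.001],
    [0.3,0,0,3,0,0,0],
    [0.3,0,0,0,0,0,0],
    [0.3,0,0,0,0,0,0]
  ]
}}

```text
clock: 30.95
tool_pos: [0.5217, -0.0112, 0.0612]
eef_rot: [0.995, 0.096, 0.0, 0.001]
contact_force: [0.5, 0.6, -0.3]
opening: 0.377
```

```bash
python3 -c "
from h import *
plan([.5226,-.0125,.0545],np.radians(11),6,.3)
im=r.snapshot('wrist'); cv2.imwrite('pics/w15.png',im[:,:,::-1])
c=r.get_calibration('wrist'); s=r.get_state(); p=np.array(s['tool_pos'])
print('ring pred',wproj(c,(.5226,-.0132,.056)),'ball pred',wproj(c,p+[0,0,.0153]))
print(r.get_state()['contact_force'])
"
```

```text
psi 10.97 tilt [ 0.0018 -0.0001 -0.    ] pos [521.7 -11.2  61.2]
[[0.3,0.1,0.2,1.1,0.0003,-0.0,-0.0001],[0.3,0.1,0.2,1.1,0.0003,-0.0,-0.0001],[0.3,0.1,0.2,1.1,0.0003,-0.0,-0.0001],[0.3,0.1,0.2,1.1,0.0003,-0.0,-0.0001],[0.3,0.1,0.2,1.1,0.0003,-0.0,-0.0001],[0.3,0.1,0.2,1.1,0.0003,-0.0,-0.0001]]
ring pred [[322.42655251 256.90814678]] ball pred [[321.85509558 272.49349987]]
[-0.48875265 -0.5426836  -1.00477909]
```

View pics/w15.png

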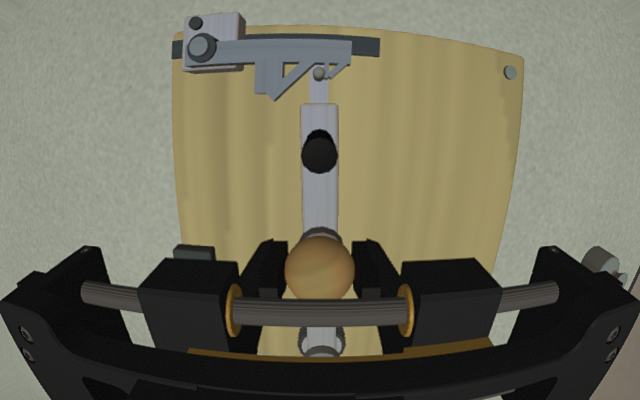

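{"fn": "play_rows", "kwargs": {
  "increments": [
    [0.3,0.2,0.1,1.5,0,0,0],
    [0.3,0.2,0.1,1.5,0,0,0],
    [0.3,0.2,0.1,1,0,0,0],
    [0.3,0.2,0.1,0.8,0,0,0],
    [0.3,0,0.1,0.5,0,0,0],
    [0.3,0,0,0,0,0,0],
    [0.3,0,0,0,0,0,0],
    [0.3,0,0,0,0,0,0]
  ]
}}

```text
clock: 32.0
tool_pos: [0.523, -0.0116, 0.0559]
eef_rot: [0.995, 0.095, 0.001, 0.001]
contact_force: [0.0, 0.4, -1.1]
opening: 0.379
```

```bash
python3 -c "
from h import *
s=r.get_state(); print(s['tool_pos'],s['contact_force'],s['moment'])
"
```

```text
[ 0.52299203 -0.01164112  0.05594078] [ 0.03952863  0.3821076  -1.10808831] [-0.03137742  0.0698319   0.06708872]
```

{"fn": "play_rows", "kwargs": {
  "increments": [
    [0.3,0,0,0.6,0,0,0],
    [0.3,0,0,0.5,0,0,0],
    [0.3,0,0,0.4,0,0,0],
    [0.3,0,0,0.3,0,0,0],
    [0.3,0,0,0.2,0,0,0],
    [0.3,0,0,0,0,0,0],
    [0.3,0,0,0,0,0,0],
    [0.3,0,0,0,0,0,0]
  ]
}}

```text
clock: 33.0
tool_pos: [0.5231, -0.0119, 0.0543]
eef_rot: [0.995, 0.095, 0.001, 0.001]
contact_force: [0.1, 0.2, 0.8]
opening: 0.378
```

```bash
python3 -c "
from h import *
s=r.get_state(); print(s['tool_pos'],s['contact_force'],s['moment'])
im=r.snapshot('wrist'); cv2.imwrite('pics/w16.png',im[:,:,::-1])
"
```

```text
[ 0.52312694 -0.01189781  0.05428507] [0.05031939 0.15623659 0.75380719] [-0.13616273  0.09320066 -0.01806078]
```

View pics/w16.png

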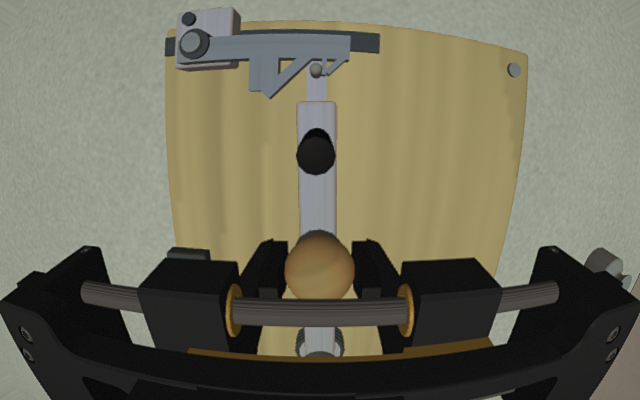

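{"fn": "play_rows", "kwargs": {
  "increments": [
    [0.3,0,0,-1,0,0,0],
    [0.3,0,0,-1,0,0,0],
    [0.3,-0.6,0,0,0,0,0],
    [0.3,-0.6,0,0,0,0,0],
    [0.3,-0.2,0,0.5,0,0,0],
    [0.3,0,0,0.8,0,0,0],
    [0.3,0,0,0.3,0,0,0],
    [0.3,0,0,0,0,0,0]
  ]
}}

```text
clock: 34.05
tool_pos: [0.5216, -0.0121, 0.0545]
eef_rot: [0.995, 0.095, 0.001, 0.001]
contact_force: [-0.5, 0.4, 1.6]
opening: 0.373
```

```bash
python3 -c "
from h import *
s=r.get_state(); print(s['tool_pos'],s['contact_force'],s['moment'])
im=r.snapshot('wrist'); cv2.imwrite('pics/w17.png',im[:,:,::-1]);cv2.imwrite('pics/w17c.png',cv2.resize(im[130:310,240:400,::-1],None,fx=3.3,fy=3.3,interpolation=cv2.INTER_CUBIC))
"
```

```text
[ 0.52164257 -0.01212244  0.05448721] [-0.48357135  0.40284524  1.63332254] [-0.1102415   0.07446668 -0.04126498]
```

View pics/w17c.png

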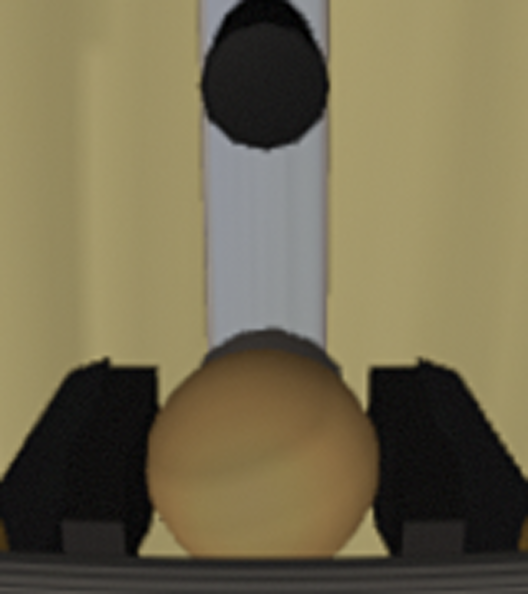

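{"fn": "play_rows", "kwargs": {
  "increments": [
    [0.37,0.1,0,0.2,0,0,0],
    [0.38,0.1,0,0,0,0,0],
    [0.39,0,0,0,0,0,0],
    [0.4,0,0,0,0,0,0],
    [0.42,0,0,0,0,0,0],
    [0.45,0,0,0,0,0,0],
    [0.49,0,0,0,0,0,0],
    [0.53,0,0,0,0,0,0]
  ],
  "grip_force": 4
}}

```text
clock: 35.1
tool_pos: [0.5218, -0.0118, 0.0541]
eef_rot: [0.995, 0.095, 0.001, 0.001]
contact_force: [-0.6, -0.1, 0.2]
opening: 0.528
```

```bash
python3 -c "
from h import *
s=r.get_state(); print(s['tool_pos'],s['contact_force'],s['moment'])
im=r.snapshot('wrist'); cv2.imwrite('pics/w18.png',im[:,:,::-1])
"
```

```text
[ 0.5218045  -0.01183618  0.05411644] [-0.62437703 -0.12724173  0.15311381] [-0.05359909  0.03235987 -0.05761863]
```

View pics/w18.png

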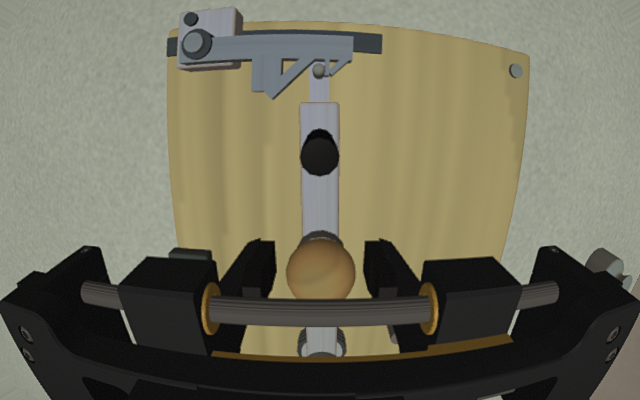

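{"fn": "play_rows", "kwargs": {
  "increments": [
    [0.58,0,0,0,0,0,0],
    [0.62,0,0,-2,0,0,0],
    [0.62,0,0,-6,0,0,0],
    [0.62,0,0,-12,0,0,0],
    [0.62,0,0,-20,0,0,0],
    [0.62,0,0,-30,0,0,0],
    [0.62,0,0,-35,0,0,0],
    [0.62,0,0,-20,0,0,0]
  ]
}}

```text
clock: 36.15
tool_pos: [0.5208, -0.0117, 0.1854]
eef_rot: [0.995, 0.095, 0.0, 0.001]
contact_force: [-0.1, 0.2, 1.0]
opening: 0.623
```

{"fn": "play_rows", "kwargs": {
  "increments": [
    [0.62,0,10,-10,0,0,0],
    [0.62,0,20,-10,0,0,0],
    [0.62,0,20,-10,0,0,0],
    [0.62,0,20,-10,0,0,0],
    [0.62,0,10,-5,0,0,0],
    [0.62,0,0,0,0,0,0],
    [0.62,0,0,0,0,0,0],
    [0.62,0,0,0,0,0,0]
  ]
}}

```text
clock: 37.15
tool_pos: [0.535, -0.0942, 0.2338]
eef_rot: [0.995, 0.096, 0.0, 0.001]
contact_force: [-0.2, -0.5, -0.3]
opening: 0.619
```

```bash
python3 -c "
from h import *
s=r.get_state(); print(s['clock'],s['tool_pos'],s['contact_force'])
im=r.snapshot('wrist'); cv2.imwrite('pics/w19.png',im[:,:,::-1])
im=r.snapshot('scene'); cv2.imwrite('pics/s19.png',im[:,:,::-1]); cv2.imwrite('pics/s19c.png',cv2.resize(im[130:260,200:420,::-1],None,fx=3.5,fy=3.5,interpolation=cv2.INTER_CUBIC))
"
```

```text
37.15 [ 0.53500084 -0.09418542  0.23375551] [-0.23790003 -0.4837098  -0.28496656]
```

View pics/w19.png

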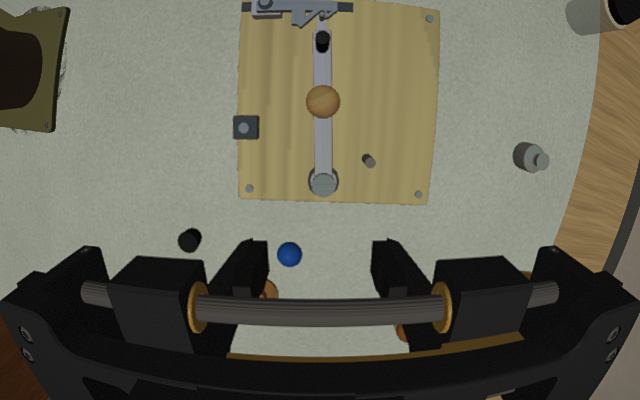

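View pics/s19c.png

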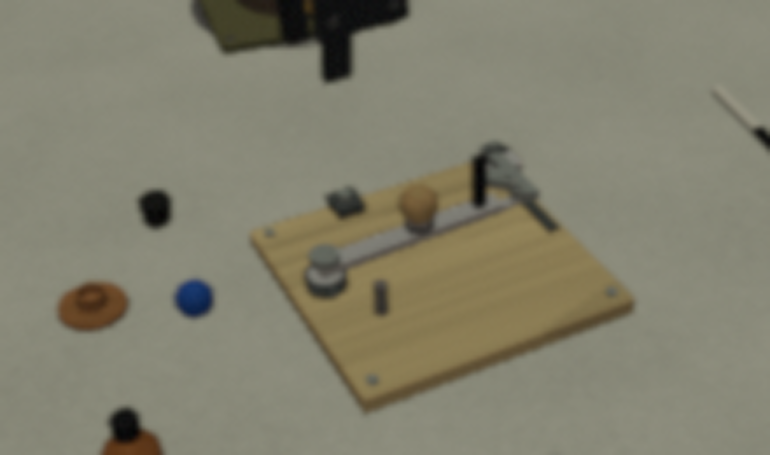

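The ball sits in the ring (wrist view: ball at 323,101; pin at about 322,20, behind the nose). The arm is still cocked, the stand and bystanders haven't moved, and the gripper is clear of everything. Handing in.

```bash
python3 -c "
from h import *
print(r.finish_job())"
```

```text
the job is handed in; nothing more can be done
None
```

The launcher is cocked with the wooden ball in the ring on its arm, and I handed the job in at about 37 s of the 72 s allowed. One point falls short of the task: I drew the arm slightly past the click.

**Cocking:** I gripped the black knob and drew the arm round. The catch's resistance began at about 0.77 rad and the pin clicked behind the nose at about 0.84 rad. In that same move of eight rows the arm ran on to about 0.863 rad. That is roughly 3 mm past the click at the knob, far enough to lean lightly on the tail of the catch, so "no further" was not met exactly. The catch did not fire.

**Easing and letting go:** I eased the arm forward until it bore on the nose at 0.842 rad. The pull at the knob fell from about 10 N to about 0.6 N, within the sensor's offset, and I then opened the fingers slowly.

**Ball:** I took it from the brown stand and lowered it into the ring until it just touched. I then corrected a sideways offset of about 1.5 mm and released it gently. The blue ball was left alone.

**Last checks:** The final wrist and scene pictures show the ball seated and the pin still behind the nose. The stand and the bystanders in view had not visibly moved. The gripper was clear at about 0.23 m height, with force readings near zero. The wrist camera's predicted positions ran up to 10 pixels off what I saw, so I placed the ball using the fixed-camera positions and corrected from the wrist view.

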